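Wind back a belt tensioner and lock it with its pin

TASK

Get the belt tensioner ready for fitting: take the slim locking pin from the wooden pin block, put it through the eye of the tensioner's arm, wind the arm back against its spring until the pin finds the locking hole in the flange underneath, and push the pin fully home so that its collar sits on the arm. Feel for the hole with light pressure rather than forcing the pin, then ease the spring load onto the pin and let go; never let the arm snap back, and leave the thicker pin and the other things on the table where they are.

Things in the scene. Friction and masses are not known exactly. Their poses are not given: they have to be found in the camera images.
- bracket: Cast bracket plate (about 140 x 190 x 10 mm, fixed to the table) that carries the belt tensioner and a small fixed idler wheel (48 mm across, its bolt head 51 mm above the table) at x +22, y -78 mm. Origin on the tensioner's pivot axis at the underside of the plate (table level); z up, x is away from the robot at yaw 0.
- pivot (a point): Point on the tensioner's upright pivot axis, 42 mm above the table; the hub bolt rises to 57 mm. Under the arm is a fixed sector-shaped flange, its flat top face 30 mm above the table and under the eye all along its travel. Its one upright locking hole is 11.6 mm in diameter, 20 mm deep, 55 mm from the pivot axis.
- tension_arm (a joint): Turn of the arm about the pivot, rad: 0 = let off, on its stop; grows anticlockwise seen from above, against the spring, to an end stop at 0.95. The spring torque, 0.24 N m at 0 and 0.36 N m at 0.8 (4 to 7 N at the eye), drives it back to 0. The locking hole lines up with the eye somewhere between 0.45 and 0.80: the flange is clamped at a different angle on every unit, so it must be felt for.
- eye (a point): Centre of the top rim of the pin eye in the arm: an upright through hole 11.4 mm in diameter in a 10 mm thick lug (top face 42 mm, underside 32 mm above the table), 55 mm from the pivot axis; it turns with the arm. With the arm let off it lies from the pivot in the bracket's direction 2.84 rad (toward the robot, a little left).
- pulley_top (a point): Centre of the top face (69 mm above the table; the bolt head rises to 76 mm) of the tensioner's black wheel, 64 mm in diameter and 24 mm tall, running free on the arm 85 mm from the pivot axis.
- lock_pin: The slim steel locking pin, standing in the pin block, head up. Origin at the centre of its tip, z along the pin toward the head. Shank 10 mm diameter and 28 mm long with a 1.2 mm chamfer at the tip; collar 20 mm diameter from 28 to 32 mm; ribbed round grip 16 mm diameter from 32 to 64 mm. 50 to 100 g.
- lock_pin_tip (a point): Centre of the locking pin's tip. In place, with the collar down on the arm, it is 14 mm above the table, 16 mm below the flange's face.
- crank_pin: The thicker pin beside it in the block (shank 14 mm, grip 22 mm diameter, 68 mm long), not wanted here. Origin at its tip, z along the pin toward the head.
- pin_block: Drilled wooden pin block, 46 x 136 x 36 mm (fixed), origin at the centre of its underside, long side along its y. Holes from its top: locking pin at y +44 mm (11.6 mm diameter, 30 mm deep), thicker pin at y 0, an empty smaller hole at y -44 mm. The pins hang by their collars on its top face.
- tape_measure: Yellow tape measure lying on the table, 76 x 64 x 31 mm; origin at the centre of its underside.
- spanner_1: Steel spanner lying on the table near its front edge, 202 x 27 x 8 mm; origin at the centre of its underside.
- masking_tape: Roll of masking tape lying flat, 105 mm across, 24 mm tall; origin at the centre of its underside.
- hammer: Hammer with a wooden handle lying near the front edge, 258 x 108 x 31 mm; origin at the centre of its underside.
- torch: White hand torch lying on the table, 126 x 43 x 43 mm; origin at the centre of its underside.
- spanner_2: Smaller steel spanner lying on the table, 162 x 22 x 6 mm; origin at the centre of its underside.

How it is judged (in metres and radians):
On the way, in this order (a step that is already met when the one before it is completed fails the run):
1. the locking pin is through the arm's eye (horizontal distance between lock_pin_tip and eye below 0.004 m and z of lock_pin_tip in the frame of eye below -0.006 m and angle between lock_pin's own z axis and vertical below 0.2 rad), for 0.1 s.
2. with the pin in the eye, the arm has been wound back to the lock (value of joint tension_arm above 0.4 rad and horizontal distance between lock_pin_tip and eye below 0.005 m), for 0.1 s.
At the end, for the whole second after the job is handed in: The arm stands at its lock (0.40 to 0.86 rad), held by the pin; the locking pin is at rest, upright within 0.14 rad, its tip within 5 mm sideways of the eye's centre and at least 25.5 mm below the eye's top rim (collar within 2.5 mm of the arm) (all of step 2 and value of joint tension_arm below 0.86 rad and z of lock_pin_tip in the frame of eye below -0.0255 m and angle between lock_pin's own z axis and vertical below 0.14 rad and linear speed of lock_pin below 0.02 m/s); the robot touches nothing.
It fails at once if the arm snaps back (faster than 3 rad/s toward let off) (velocity of joint tension_arm below -3 rad/s).
It fails at once if the pin is forced: contact forces between it and the tensioner above 60 N in all (contact force between lock_pin and bracket above 60 N).
It fails at once if the robot presses on the tensioner with more than 30 N (contact force between the arm and bracket above 30 N).
It fails at once if the thicker pin is taken out of or knocked about in its block (distance of crank_pin from where it was at the start of the episode above 0.01 m).
It fails at once if another thing lying on the table is shoved more than 20 mm (distance of any of tape_measure, spanner_1, masking_tape, hammer, torch, spanner_2 from where it was at the start of the episode above 0.02 m).
It also fails if it takes over 72 s, if anything falls off the work surface, if the arm or the gripper's body presses on something with over 40 N, if the wrist force passes 120 N, or if a joint passes its speed limit or range.

ROBOT

A 6-joint arm with a two-finger parallel gripper is mounted at the origin on a cart in front of the work surface, level with it; the furniture and walls round the work are solid. World frame = base frame: x ahead of the robot, y to its left, z up, the work surface at z = 0. Lengths are in m, angles in degrees, forces in N, time in s.
With the tool pointing down it reaches from about 0.25 to 0.725 m from the base axis. Payload 9.7 kg.
Tool frame: the origin (TCP) lies midway between the tips of the shut fingers; the grasp point (between the pads) lies 19 mm behind it (bot.hold_point_z is the distance from the TCP to the grasp point, in m); z points along the fingers, y is the line along which they close (so a half turn about z gives the same grasp; the last joint's range is limited). The gripper opens to 85 mm and grips with 20 to 120 N. Pads are 22 mm wide; open, the fingers measure 114 mm over their backs; the gripper's body (76 mm by 85 mm) begins 54 mm behind the grasp point. The pads swing forward as they close: fully open they stand 13 mm farther back than shut.
Start: joints at [-73.797, 4.979, 10.078, 95.1, 0, 90], TCP at [0.153, -0.528, 0.231] pointing down, gripper open.
Joint ranges: [-179.16, 179.16], [-48.56, 103.87], [-65.8, 70.77], [-126.05, 130.52], [-82.76, 87.17], [-180, 180]. Speed limits (degrees/s): [127.2, 127.2, 147.25, 180, 180, 180].

INTERFACE

Orientations are given as [roll, pitch, yaw] about the fixed x, y, z axes, in that order (R = Rz(yaw) Ry(pitch) Rx(roll)).
In Python, from workcell import bot gives the robot as it stands.
- The arm moves only by the tool play_rows, never from a script. Its argument "steps" is a list that holds one entry, the list of rows, each a list of 4 numbers: the shift along the tool's x, y, z in m, then the turn about the tool's z in rad. In form: [[[tx, ty, tz, yaw], ...]]. A call has exactly 5 rows; each row shifts and turns the commanded pose from where the row before left it, along the tool's axes as they then stand; what a row does not reach is not made up. A row lasts 1/12 s, in which the tool goes at most 41.7 mm and 7.16 degrees, less where a joint would pass 70% of its speed; a pose out of reach is approached as far as the arm can. A call is refused whole if a number of a shift passes 0.0417 or a number of a turn 0.125, either way. A call with a gripper value outside its range is refused whole. "gripper" is the finger opening in m, from 0 to 0.0854, set as the call begins (left out, the last holds). The fingers move at their own pace and stop on an object; "squeeze" is the grip in N (left out, the last holds). Time passes only in rows, so rows that do not move let the fingers close, or fill a call up. It gives the time, the measured TCP pose, the force, the opening and the grip force at its end, in the units of the state.
- bot.get_obs(): the state, without advancing time (a new reading comes with each control period).
- bot.camera(name): name is "scene" or "top" or "wrist"; returns a dict with "img" (400x640x3 uint8, blue, green, red), "vfov" (degrees; the focal length in pixels is half the picture's height over the tangent of half this angle, whatever the lens; pixels are square), "cx", "cy" (the principal point, pixels), "D" ([k1, k2, p1, p2, k3] as OpenCV has them; the pictures are not rectified), "xyz" and "attitude" of the camera in the world. Camera axes: x right, y down, z forward; pixel columns grow to the right and rows downward; lengths in m; the calibration is good to about 2 mm. A picture is of the moment at which its call begins. There is no depth.
- bot.job_done(): hands the job in; it is judged then, once.
The state is a dict: "time": time; "q": joint angles; "qd": joint speeds; "joint_efforts": joint torques, N m; "ee_pos": TCP position; "tcp_rot": TCP orientation; "wrist_force": force on the tool from outside, world axes, zero at the start; "torque": the same for the moment, N m; "opening": finger opening in m; "grasp_force": force on a finger pad.
Only numpy, scipy, OpenCV 4.12 (cv2) and the standard library are available. Lean on these libraries where they do the work, as an engineer would, in place of code of your own. Each camera call takes 0.05 s, during which the arm holds its last target. There are 200 camera calls.

## Working session

There is one attempt and no reset: what is moved stays moved. The work goes in short steps, Python scripts to look and compute and a tool call to move; the robot and the scene stay as the last step left them, time stands still between calls to the robot, and variables do not carry over. Pictures are saved under pics/ and viewed, at most 10 in all, crops included, and the job is handed in when it is done.

Besides the shell and the picture viewer there is one more tool, called after "Request:" by a JSON object that holds its "op" and its "data", one argument or row to a line. play_rows: Moves the arm, as the interface text tells. Its arguments: {"type":"object","properties":{"steps":{"type":"array","items":{"type":"array","items":{"type":"array","items":{"type":"number"}}}},"gripper":{"type":"number"},"squeeze":{"type":"number"}},"required":["steps"]}

```bash
mkdir -p pics; ls; cat > h.py <<'E'
import numpy as np, cv2
from scipy.spatial.transform import Rotation as R
from workcell import bot
def cam(n,f=None):
    c=bot.camera(n)
    if f: cv2.imwrite('pics/'+f,c['img'])
    return c
def K(c):
    f=200/np.tan(np.radians(c['vfov'])/2)
    return np.array([[f,0,c['cx']],[0,f,c['cy']],[0,0,1.]])
def rot(c):
    a=np.array(c['attitude'],float)
    return a if a.shape==(3,3) else R.from_euler('xyz',a,degrees=True).as_matrix()
def px2w(c,u,v,z):
    p=cv2.undistortPoints(np.array([[[u,v]]],float),K(c),np.array(c['D'],float))[0,0]
    d=rot(c)@np.array([p[0],p[1],1]); o=np.array(c['xyz'])
    return o+d*(z-o[2])/d[2]
def w2px(c,P):
    r=rot(c).T; t=-r@np.array(c['xyz'])
    return cv2.projectPoints(np.array(P,float).reshape(-1,1,3),cv2.Rodrigues(r)[0],t,K(c),np.array(c['D'],float))[0][:,0]
E
python3 - <<'E'
from h import *
import pickle
for n in('top','scene'):
    c=cam(n,n+'0.png'); print(n,{k:v for k,v in c.items() if k!='img'}); pickle.dump(c,open(n+'.pkl','wb'))
print(bot.get_obs(), bot.hold_point_z)
E
```

```text
pics
top {'vfov': 55.45601121401623, 'cx': 316.5585675888224, 'cy': 205.4034701422994, 'D': array([-0.06792466,  0.        ,  0.        ,  0.        ,  0.        ]), 'xyz': array([ 0.28380722, -0.11942571,  1.06679175]), 'attitude': array([-1.67915978e+02, -1.31846813e-01, -8.66641722e+01])}
scene {'vfov': 53.82410263887807, 'cx': 319.78844949776726, 'cy': 194.11960097431398, 'D': array([0.02423054, 0.        , 0.        , 0.        , 0.        ]), 'xyz': array([-0.1230755 , -0.53557551,  0.53359051]), 'attitude': array([-121.70943853,    1.35580214,  -54.64165382])}
{'time': 0.1, 'q': array([-7.37962499e+01,  5.00744534e+00,  1.00399154e+01,  9.50994315e+01,
       -5.03167164e-04,  8.99996988e+01]), 'qd': array([ 0.04266327, -0.0189194 ,  0.21586108,  0.03903617,  0.01421293,
       -0.09336622]), 'joint_efforts': array([ 5.74088881e-04, -5.21563733e+01,  4.65651834e+01,  1.61882036e-02,
        2.08766158e-05,  3.44938030e-05]), 'ee_pos': array([ 0.15342152, -0.52796031,  0.23066705]), 'tcp_rot': array([-1.79933039e+02,  5.02814779e-04,  1.62040520e+01]), 'wrist_force': array([-0.13725589,  0.8255154 , -0.46369339]), 'torque': array([-0.01673855, -0.00077984,  0.03169878]), 'grasp_force': 0.0, 'opening': 0.0855536766134315} 0.0187
```

View pics/top0.png

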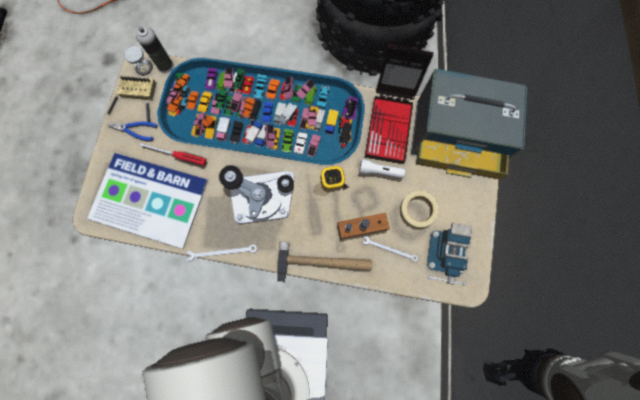

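View pics/scene0.png

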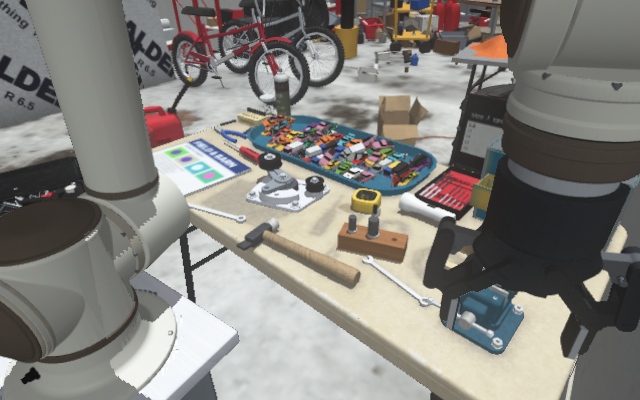

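The top view shows the tensioner at about (262,192) and the block at about (362,226). The slim pin is the left one, near (348,227). I'll enlarge both.

```bash
python3 - <<'E'
import cv2,numpy as np
a=cv2.imread('pics/top0.png'); 
A=cv2.resize(a[155:245,210:310],None,fx=6,fy=6,interpolation=cv2.INTER_CUBIC)[:, :]
B=cv2.resize(a[205:245,325:400],None,fx=6,fy=6,interpolation=cv2.INTER_CUBIC)
cv2.imwrite('pics/topA.png',A)
s=cv2.imread('pics/scene0.png')[140:270,230:420]
cv2.imwrite('pics/sc.png',cv2.resize(s,None,fx=4.2,fy=4.2,interpolation=cv2.INTER_CUBIC))
import pickle
from h import *
c=pickle.load(open('top.pkl','rb'))
for n,u,v,z in(('hub',259,192,.05),('idler',285,184,.05),('pulley',231,177,.072),('slim',349,228,.066),('thick',364,224,.07),('blockL',337,230,.036)):print(n,px2w(c,u,v,z).round(4))
E
```

```text
hub [0.5297 0.0515 0.05  ]
idler [ 0.5566 -0.0184  0.05  ]
pulley [0.5619 0.1282 0.072 ]
slim [ 0.4416 -0.1989  0.066 ]
thick [ 0.454 -0.238  0.07 ]
blockL [ 0.4389 -0.1688  0.036 ]
```

View pics/topA.png

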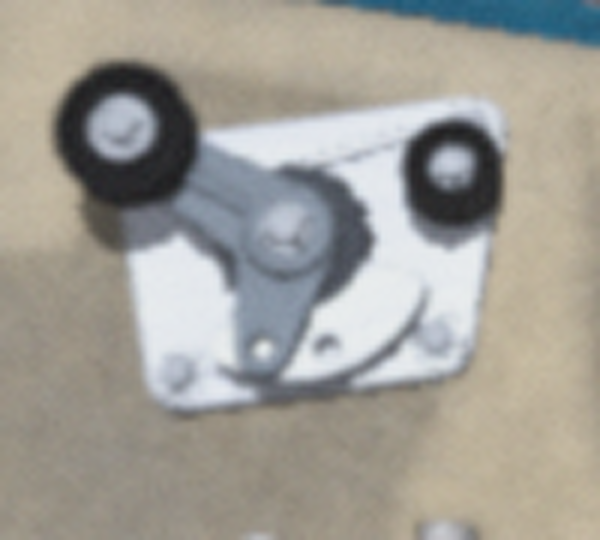

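View pics/sc.png

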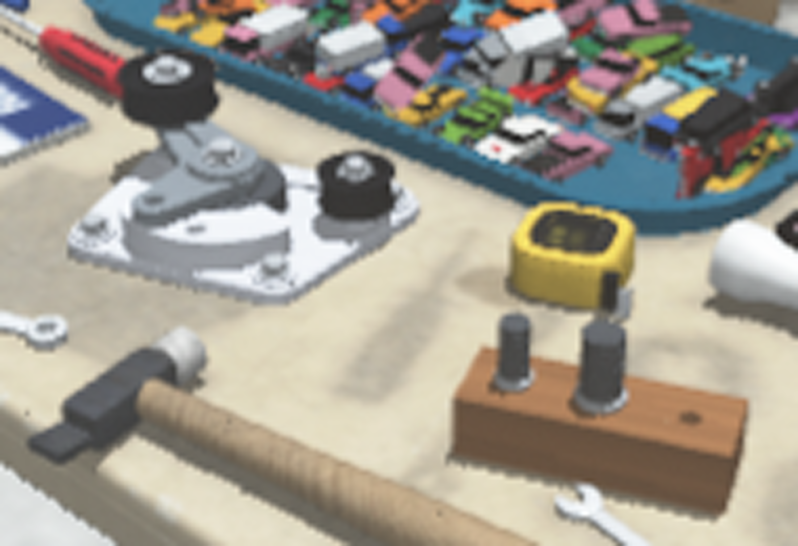

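The crops show the hub at topA (285,230), the eye at (263,347) and the locking hole at (327,343). The idler is at (452,167) and the pulley at (120,127). In sc.png the slim pin head is at (514,320) and its collar at (514,381). Next I'll compute the positions.

```bash
python3 - <<'E'
import pickle
from h import *
t=pickle.load(open('top.pkl','rb'));s=pickle.load(open('scene.pkl','rb'))
T=lambda x,y:(x/6+210,y/6+155); S=lambda x,y:(x/4.2+230,y/4.2+140)
L=[('hub',T(285,228),.057,S(222,150)),('eye',T(263,347),.042,S(152,200)),('hole',T(327,343),.03,S(196,229)),('idler',T(452,165),.051,S(354,163)),('pulley',T(120,127),.076,S(167,67)),('slimtop',(349,222.5),.072,S(515,320)),('slimcol',None,.04,S(514,381)),('thicktop',None,.076,S(604,328)),('thickcol',None,.04,S(601,398)),('emptyhole',None,.036,S(690,417))]
for n,a,z,b in L:
    print(n,px2w(t,*a,z).round(4) if a else '',px2w(s,*b,z).round(4))
E
```

```text
hub [0.5249 0.0542 0.057 ] [0.5205 0.0482 0.057 ]
eye [0.472  0.0618 0.042 ] [0.472  0.0622 0.042 ]
hole [0.4779 0.0344 0.03  ] [0.4758 0.033  0.03  ]
idler [ 0.5607 -0.0191  0.051 ] [ 0.5591 -0.0207  0.051 ]
pulley [0.563  0.1301 0.076 ] [0.5588 0.1233 0.076 ]
slimtop [ 0.4553 -0.1979  0.072 ] [ 0.4469 -0.1997  0.072 ]
slimcol  [ 0.4415 -0.2032  0.04  ]
thicktop  [ 0.4596 -0.2413  0.076 ]
thickcol  [ 0.4531 -0.2452  0.04  ]
emptyhole  [ 0.4682 -0.2853  0.036 ]
```

Request:
{"op": "play_rows", "data": {
  "steps": [
    [[0,0,0,0.12],[0,0,0,0.12],[0,0,0,0.12],[0,0,0,0.12],[0,0,0,0.12]]
  ],
  "gripper": 0.05,
  "squeeze": 30
}}

```text
time: 0.52
ee_pos: [0.1535, -0.528, 0.2308]
tcp_rot: [-180.0, 0.0, -18.5]
wrist_force: [0.7, 0.2, -0.1]
opening: 0.0499
grasp_force: 0.0
```

Request:
{"op": "play_rows", "data": {
  "steps": [
    [[0,0,0,0.12],[0,0,0,0.12],[0,0,0,0.12],[0,0,0,0.12],[0,0,0,0.12]]
  ]
}}

```text
time: 0.93
ee_pos: [0.1534, -0.528, 0.2308]
tcp_rot: [-180.0, 0.0, -52.9]
wrist_force: [-0.4, -0.2, 0.5]
opening: 0.0499
grasp_force: 0.0
```

Request:
{"op": "play_rows", "data": {
  "steps": [
    [[0,0,0,0.12],[0,0,0,0.12],[0,0,0,0.11],[0,0,0,0],[0,0,0,0]]
  ]
}}

```text
time: 1.35
ee_pos: [0.1534, -0.528, 0.231]
tcp_rot: [-180.0, 0.0, -72.4]
wrist_force: [-0.1, 1.0, 0.7]
opening: 0.05
grasp_force: 0.0
```

Request:
{"op": "play_rows", "data": {
  "steps": [
    [[-0.02,-0.034,0,0],[-0.02,-0.034,0,0],[-0.02,-0.034,0,0],[-0.02,-0.034,0,0],[-0.02,-0.034,0,0]]
  ]
}}

```text
time: 1.77
ee_pos: [0.2011, -0.4058, 0.235]
tcp_rot: [-176.3, 0.0, -65.6]
wrist_force: [0.1, -0.0, 0.3]
opening: 0.0499
grasp_force: 0.0
```

Request:
{"op": "play_rows", "data": {
  "steps": [
    [[-0.02,-0.034,0,0],[-0.02,-0.034,0,0],[-0.02,-0.034,0,0],[0,0,0,0],[0,0,0,0]]
  ]
}}

```text
time: 2.18
ee_pos: [0.2135, -0.3357, 0.2438]
tcp_rot: [-173.8, -0.0, -61.7]
wrist_force: [-0.0, -0.4, 0.3]
opening: 0.0503
grasp_force: 0.0
```

```bash
python3 - <<'E'
from h import *
import pickle
c=cam('wrist','w1.png');pickle.dump(c,open('w1.pkl','wb'));print({k:v for k,v in c.items() if k!='img'})
print(w2px(c,[[.444,-.201,.072],[.444,-.201,.036],[.458,-.243,.076]]))
o=bot.get_obs();print(o['time'],o['ee_pos'],o['tcp_rot'],o['q'])
E
```

```text
{'vfov': 65.46840298723492, 'cx': 316.51032193703827, 'cy': 197.74127287904216, 'D': array([-0.01491147,  0.        ,  0.        ,  0.        ,  0.        ]), 'xyz': array([ 0.23565543, -0.40787379,  0.38582987]), 'attitude': array([ 163.22608003,    6.14618321, -151.75473118])}
[[100.32092382 181.35583557]
 [122.32735156 174.51356844]
 [ 95.91672011 143.27385622]]
2.2333 [ 0.21346502 -0.33626706  0.24344507] [-1.73834218e+02 -7.27852613e-03 -6.17994829e+01] [-61.99999026 -15.44429541  -7.64530039  97.81337741   6.16576975
 179.79832603]
```

View pics/w1.png

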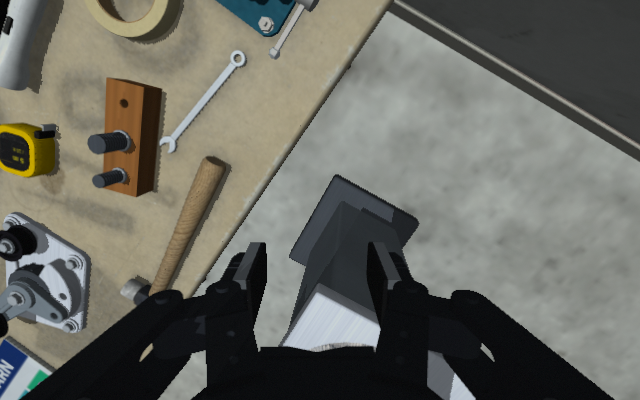

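The wrist hit joint 6's limit at 180°, because yaw runs opposite to q6. I'll turn back and use the other half-turn, which gives the same grasp.

Request:
{"op": "play_rows", "data": {
  "steps": [
    [[0,0,0,-0.12],[0,0,0,-0.12],[0,0,0,-0.12],[0,0,0,-0.12],[0,0,0,-0.12]]
  ]
}}

```text
time: 2.65
ee_pos: [0.2133, -0.3369, 0.2428]
tcp_rot: [-174.9, -3.4, -27.3]
wrist_force: [0.1, -0.3, 0.3]
opening: 0.0503
grasp_force: 0.0
```

```bash
python3 - <<'E'
from h import *
o=bot.get_obs();print(o['time'],o['ee_pos'],o['tcp_rot'],o['q'])
E
```

```text
2.65 [ 0.21326477 -0.33690499  0.24276573] [-174.86823517   -3.42006249  -27.34435485] [-62.06684265 -15.29784554  -7.60727292  97.81234457   6.16325925
 145.11764753]
```

The limit also left a 6° sideways tilt (q5 = 6.2°). The mirrored limit at q6 = -180 should take it out the same way, so I'll turn there.

Request:
{"op": "play_rows", "data": {
  "steps": [
    [[0,0,0,-0.125],[0,0,0,-0.125],[0,0,0,-0.125],[0,0,0,-0.125],[0,0,0,-0.125]]
  ]
}}

```text
time: 3.07
ee_pos: [0.2133, -0.3369, 0.2427]
tcp_rot: [-177.8, -5.8, 8.5]
wrist_force: [0.3, -0.2, 0.6]
opening: 0.0498
grasp_force: 0.0
```

Request:
{"op": "play_rows", "data": {
  "steps": [
    [[0,0,0,-0.125],[0,0,0,-0.125],[0,0,0,-0.125],[0,0,0,-0.125],[0,0,0,-0.125]]
  ]
}}

```text
time: 3.48
ee_pos: [0.2133, -0.3369, 0.2428]
tcp_rot: [178.4, -5.9, 44.5]
wrist_force: [-0.5, -0.3, 0.2]
opening: 0.05
grasp_force: 0.0
```

Request:
{"op": "play_rows", "data": {
  "steps": [
    [[0,0,0,-0.125],[0,0,0,-0.125],[0,0,0,-0.125],[0,0,0,-0.125],[0,0,0,-0.125]]
  ]
}}

```text
time: 3.9
ee_pos: [0.2133, -0.3369, 0.2427]
tcp_rot: [175.2, -3.9, 80.4]
wrist_force: [-0.4, 0.5, 0.2]
opening: 0.0501
grasp_force: 0.0
```

Request:
{"op": "play_rows", "data": {
  "steps": [
    [[0,0,0,-0.125],[0,0,0,-0.125],[0,0,0,-0.125],[0,0,0,-0.125],[0,0,0,-0.125]]
  ]
}}

```text
time: 4.32
ee_pos: [0.2133, -0.3369, 0.2427]
tcp_rot: [173.8, -0.3, 116.1]
wrist_force: [-0.9, -0.4, 0.1]
opening: 0.0498
grasp_force: 0.0
```

Request:
{"op": "play_rows", "data": {
  "steps": [
    [[0,0,0,-0.125],[0,0,0,-0.125],[0,0,0,-0.125],[0,0,0,-0.125],[0,0,0,-0.125]]
  ]
}}

```text
time: 4.73
ee_pos: [0.2133, -0.3369, 0.2427]
tcp_rot: [174.8, 3.3, 151.7]
wrist_force: [-0.5, -0.1, 0.2]
opening: 0.0502
grasp_force: 0.0
```

Request:
{"op": "play_rows", "data": {
  "steps": [
    [[0,0,0,-0.125],[0,0,0,-0.125],[0,0,0,-0.125],[0,0,0,-0.125],[0,0,0,-0.125]]
  ]
}}

```text
time: 5.15
ee_pos: [0.2133, -0.3369, 0.2428]
tcp_rot: [177.7, 5.7, -172.4]
wrist_force: [0.3, -0.1, 0.1]
opening: 0.0496
grasp_force: 0.0
```

Request:
{"op": "play_rows", "data": {
  "steps": [
    [[0,0,0,-0.125],[0,0,0,-0.125],[0,0,0,-0.125],[0,0,0,-0.125],[0,0,0,-0.125]]
  ]
}}

```text
time: 5.57
ee_pos: [0.2133, -0.3369, 0.2427]
tcp_rot: [-178.5, 6.0, -136.4]
wrist_force: [-0.1, 0.9, -0.5]
opening: 0.05
grasp_force: 0.0
```

Request:
{"op": "play_rows", "data": {
  "steps": [
    [[0,0,0,-0.125],[0,0,0,-0.125],[0,0,0,-0.125],[0,0,0,-0.125],[0,0,0,-0.125]]
  ]
}}

```text
time: 5.98
ee_pos: [0.2133, -0.3369, 0.2427]
tcp_rot: [-175.3, 3.9, -100.5]
wrist_force: [-0.5, 1.0, 0.6]
opening: 0.0502
grasp_force: 0.0
```

Request:
{"op": "play_rows", "data": {
  "steps": [
    [[0,0,0,-0.125],[0,0,0,-0.125],[0,0,0,-0.125],[0,0,0,-0.125],[0,0,0,-0.09]]
  ]
}}

```text
time: 6.4
ee_pos: [0.2133, -0.3369, 0.2428]
tcp_rot: [-173.9, 0.6, -66.8]
wrist_force: [-0.3, -0.5, 0.6]
opening: 0.0495
grasp_force: 0.0
```

Request:
{"op": "play_rows", "data": {
  "steps": [
    [[0,0,0,-0.1],[0,0,0,0],[0,0,0,0],[0,0,0,0],[0,0,0,0]]
  ]
}}

```text
time: 6.82
ee_pos: [0.2152, -0.3353, 0.2431]
tcp_rot: [-173.9, 0.0, -61.7]
wrist_force: [0.5, 0.7, 0.3]
opening: 0.0504
grasp_force: 0.0
```

```bash
python3 - <<'E'
from h import *
o=bot.get_obs();print(o['time'],o['ee_pos'],o['tcp_rot'],o['q'],R.from_euler('xyz',o['tcp_rot'],degrees=True).as_matrix()[:,2])
E
```

```text
6.8167 [ 0.2151607  -0.33532473  0.24311965] [-1.73908824e+02  3.83181816e-02 -6.16638879e+01] [ -61.66696886  -15.40841752   -7.64946907   97.79759542    6.09117356
 -180.00309847] [ 0.0930809   0.05095014 -0.99435408]
```

Request:
{"op": "play_rows", "data": {
  "steps": [
    [[0.015,0.025,0,0],[0.015,0.025,0,0],[0.015,0.025,0,0],[0,0,0,0],[0,0,0,0]]
  ]
}}

```text
time: 7.23
ee_pos: [0.2082, -0.3903, 0.2356]
tcp_rot: [-175.8, 0.1, -64.7]
wrist_force: [-0.4, 0.2, 0.0]
opening: 0.0498
grasp_force: 0.0
```

```bash
python3 - <<'E'
from h import *
o=bot.get_obs();print(o['time'],o['ee_pos'],o['tcp_rot'],o['q'],R.from_euler('xyz',o['tcp_rot'],degrees=True).as_matrix()[:,2])
E
```

```text
7.2333 [ 0.20819174 -0.39034529  0.23557715] [-1.75750346e+02  1.12760971e-01 -6.46612942e+01] [ -64.66289023   -9.52411698   -3.5630679    96.07392865    4.24965048
 -180.00160048] [ 0.06613339  0.03348734 -0.9972487 ]
```

Request:
{"op": "play_rows", "data": {
  "steps": [
    [[0.015,0.025,0,0],[0.015,0.025,0,0],[0.015,0.025,0,0],[0.015,0.025,0,0],[0.015,0.025,0,0]]
  ]
}}

```text
time: 7.65
ee_pos: [0.1847, -0.4833, 0.2295]
tcp_rot: [-178.6, 0.1, -69.8]
wrist_force: [1.1, -0.7, -0.4]
opening: 0.0501
grasp_force: 0.0
```

```bash
python3 - <<'E'
from h import *
o=bot.get_obs();print(o['time'],o['ee_pos'],o['tcp_rot'],o['q'],R.from_euler('xyz',o['tcp_rot'],degrees=True).as_matrix()[:,2])
E
```

```text
7.65 [ 0.18472831 -0.48330923  0.22954706] [-1.78619320e+02  5.04716207e-02 -6.98404506e+01] [ -69.84282092    0.50109773    5.22248648   94.7719175     1.38067837
 -180.00237104] [ 0.02231544  0.00913071 -0.99970928]
```

Request:
{"op": "play_rows", "data": {
  "steps": [
    [[0.014,0.024,0,0],[0.014,0.024,0,0],[0,0,0,0],[0,0,0,0],[0,0,0,0]]
  ]
}}

```text
time: 8.07
ee_pos: [0.1716, -0.5173, 0.2285]
tcp_rot: [-179.6, 0.1, -71.9]
wrist_force: [0.2, 0.1, -0.5]
opening: 0.05
grasp_force: 0.0
```

```bash
python3 - <<'E'
from h import *
o=bot.get_obs();print(o['time'],o['ee_pos'],o['tcp_rot'],o['q'],R.from_euler('xyz',o['tcp_rot'],degrees=True).as_matrix()[:,2])
E
```

```text
8.0667 [ 0.17158991 -0.51730916  0.22851967] [-1.79604199e+02  8.52609575e-02 -7.18753537e+01] [ -71.85645304    4.31731338    9.06369543   94.83151244    0.39582894
 -179.98109892] [ 0.0061023   0.00356318 -0.99997503]
```

Request:
{"op": "play_rows", "data": {
  "steps": [
    [[0,0,0,-0.125],[0,0,0,-0.125],[0,0,0,-0.125],[0,0,0,-0.125],[0,0,0,-0.125]]
  ]
}}

```text
time: 8.48
ee_pos: [0.3141, -0.4315, 0.2289]
tcp_rot: [173.4, 1.7, -50.4]
wrist_force: [0.1, -0.6, -0.2]
opening: 0.0502
grasp_force: 0.0
```

Request:
{"op": "play_rows", "data": {
  "steps": [
    [[0,0,0,0.125],[0,0,0,-0.125],[0,0,0,-0.125],[0,0,0,-0.125],[0,0,0,-0.125]]
  ]
}}

```text
time: 8.9
ee_pos: [0.3792, -0.3586, 0.2292]
tcp_rot: [169.8, 4.7, -37.9]
wrist_force: [0.8, 0.5, -0.1]
opening: 0.0499
grasp_force: 0.0
```

Request:
{"op": "play_rows", "data": {
  "steps": [
    [[0,0,0,-0.125],[0,0,0,-0.125],[0,0,0,-0.125],[0,0,0,-0.125],[0,0,0,-0.125]]
  ]
}}

```text
time: 9.32
ee_pos: [0.4483, -0.211, 0.2298]
tcp_rot: [165.8, 12.1, -17.1]
wrist_force: [0.4, 0.7, -0.3]
opening: 0.0506
grasp_force: 0.0
```

Request:
{"op": "play_rows", "data": {
  "steps": [
    [[0,0,0,-0.125],[0,0,0,-0.125],[0,0,0,-0.125],[0,0,0,-0.125],[0,0,0,-0.125]]
  ]
}}

```text
time: 9.73
ee_pos: [0.461, -0.0499, 0.2306]
tcp_rot: [164.6, 21.1, 3.2]
wrist_force: [0.4, -1.3, 0.3]
opening: 0.0499
grasp_force: 0.0
```

Request:
{"op": "play_rows", "data": {
  "steps": [
    [[0,0,0,-0.125],[0,0,0,-0.125],[0,0,0,-0.125],[0,0,0,-0.125],[0,0,0,-0.125]]
  ]
}}

```text
time: 10.15
ee_pos: [0.4171, 0.1066, 0.2317]
tcp_rot: [166.2, 29.8, 23.4]
wrist_force: [0.1, -0.1, -0.2]
opening: 0.0501
grasp_force: 0.0
```

Request:
{"op": "play_rows", "data": {
  "steps": [
    [[0.02,0.032,0,-0.125],[0.02,0.032,0,-0.125],[0.02,0.032,0,0],[0.02,0.032,0,0],[0.02,0.032,0,0]]
  ]
}}

```text
time: 10.57
ee_pos: [0.5282, 0.1208, 0.2161]
tcp_rot: [160.7, 33.2, 22.9]
wrist_force: [-0.0, 0.6, -1.0]
opening: 0.0499
grasp_force: 0.0
```

Request:
{"op": "play_rows", "data": {
  "steps": [
    [[0.02,0.032,0,0],[0.02,0.032,0,0],[0.02,0.032,0,0],[0,0,0,0],[0,0,0,0]]
  ]
}}

```text
time: 10.98
ee_pos: [0.6074, 0.0832, 0.2029]
tcp_rot: [157.0, 32.7, 18.2]
wrist_force: [-1.0, 0.0, 0.3]
opening: 0.05
grasp_force: 0.0
```

```bash
python3 - <<'E'
from h import *
import pickle
c=cam('wrist','w2.png');pickle.dump(c,open('w2.pkl','wb'));print(c['xyz'],c['attitude'])
print(w2px(c,[[.444,-.201,.072],[.444,-.201,.036],[.458,-.243,.076]]))
o=bot.get_obs();print(o['time'],o['ee_pos'],o['tcp_rot'],o['q'])
E
```

```text
[0.71716215 0.17768913 0.27359876] [128.20808545 -19.18785672 -58.91423964]
[[383.93229827 241.09262108]
 [374.03149645 223.15623214]
 [407.84968083 238.52238628]]
11.0333 [0.60685765 0.08377888 0.20395749] [157.04151742  32.67504523  18.26403197] [  18.3055712    48.17359633   55.96980011  130.48605178  -22.93605213
 -179.96203285]
```

View pics/w2.png

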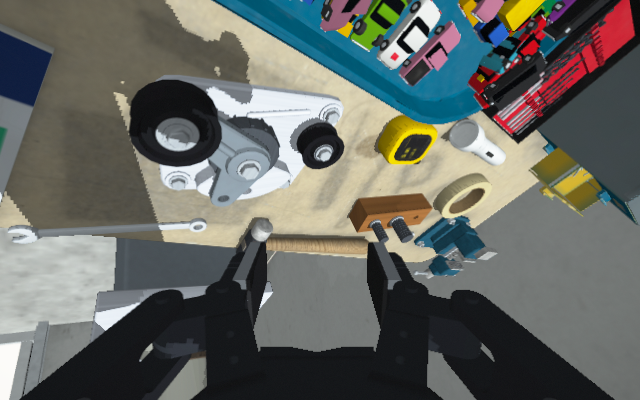

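I turned the wrong way: into the limit instead of off it, and the tool is now tilted by 33° and 23°. I'll fit the arm's kinematics to the logged states, simulate how the controller behaves at a limit, and plan a recovery.

```bash
cat > kin.py <<'E'
import numpy as np
from scipy.optimize import least_squares
from scipy.spatial.transform import Rotation as R
D=np.array([[-73.7962,5.0074,10.0399,95.0994,-.0005,90,.15342,-.52796,.23067],
[-62,-15.44429541,-7.64530039,97.81337741,6.16576975,179.8,.21346502,-.33626706,.24344507],
[-62.06684265,-15.29784554,-7.60727292,97.81234457,6.16325925,145.1,.21326477,-.33690499,.24276573],
[-61.66696886,-15.40841752,-7.64946907,97.79759542,6.09117356,-180,.2151607,-.33532473,.24311965],
[-64.66289,-9.52412,-3.56307,96.07393,4.24965,-180,.20819,-.39035,.23558],
[-69.84282,.5011,5.22249,94.77192,1.38068,-180,.18473,-.48331,.22955],
[-71.85645,4.31731,9.0637,94.83151,.39583,-180,.17159,-.51731,.22852],
[18.30557,48.1736,55.9698,130.48605,-22.93605,-180,.60686,.08378,.20396]])
def fk(q,p):
    q=np.radians(q); a,h,L2,al,L3,be,d4x,d4z,d6=p
    P=q[1]+q[3]-q[2]-np.pi/2
    r=a+L2*np.sin(q[1]+al)+L3*np.cos(q[1]-q[2]+be); z=h+L2*np.cos(q[1]+al)-L3*np.sin(q[1]-q[2]+be)
    B=R.from_euler('z',q[0])*R.from_euler('y',P)
    pos=R.from_euler('z',q[0]).apply([r,0,z])+B.apply([d4x,0,d4z])
    O=B*R.from_euler('x',np.pi+q[4])*R.from_euler('z',q[5]+np.pi)
    return pos+O.apply([0,0,d6]),O
def fit():
    f=lambda p:np.concatenate([np.concatenate([(fk(d[:6],p)[0]-d[6:])*1000]) for d in D]+[0.005*(p-p0)*1000*.01])
    p0=np.array([0,.3,.35,0,.35,0,.08,-.05,.25])
    best=None
    for be in(-.5,0,.5):
        s=p0.copy();s[5]=be
        r=least_squares(f,s)
        if best is None or r.cost<best.cost:best=r
    return best
LO=np.array([-179.16,-48.56,-65.8,-126.05,-82.76,-180.]);HI=np.array([179.16,103.87,70.77,130.52,87.17,180.])
def ik(pos,O,q0,p,w):
    def f(q):
        a,b=fk(q,p); return np.r_[(a-pos),w*(b*O.inv()).as_rotvec()]
    q0=np.clip(q0,LO+1e-3,HI-1e-3)
    return least_squares(f,q0,bounds=(LO,HI),x_scale=30.,xtol=1e-9,ftol=1e-10).x
def row(q,rw,p,w):
    pos,O=fk(q,p); pos=pos+O.apply(rw[:3]); O=O*R.from_euler('z',rw[3])
    qn=ik(pos,O,q,p,w); m=np.max(np.abs(qn-q)*12/(.7*np.array([127.2,127.2,147.25,180,180,180])))
    return q+(qn-q)/max(1,m)
E
python3 - <<'E'
from kin import *
r=fit();print(r.cost,r.x.round(4));np.save('p.npy',r.x)
for d in D: print((fk(d[:6],r.x)[0]-d[6:]).round(4),end=' ')
print(fk(D[0,:6],r.x)[1].as_euler('xyz',True),fk(D[7,:6],r.x)[1].as_euler('xyz',True))
p=r.x
for w in(.1,.3,1.):
    q=D[6,:6].copy(); q[5]=-179.98
    print('w',w)
    seq=[[0,0,0,-.125]]*5+[[0,0,0,.125]]+[[0,0,0,-.125]]*19+[[.02,.032,0,-.125]]*2+[[.02,.032,0,0]]*6
    for i,s in enumerate(seq):
        q=row(q,s,p,w)
        if i%5==4: a,b=fk(q,p);print(a.round(3),b.as_euler('xyz',True).round(1))
    print(q.round(1))
E
```

```text
0.00010560495893161951 [ 1.000e-04  1.598e-01  4.201e-01  0.000e+00  5.200e-01 -6.980e-02
 -0.000e+00 -1.443e-01  2.850e-01]
[ 0.  0. -0.] [-0. -0. -0.] [-0. -0.  0.] [-0. -0.  0.] [ 0.  0. -0.] [-0. -0. -0.] [0. 0. 0.] [-0.  0. -0.] [-1.79933100e+02  4.99999659e-04  1.62038006e+01] [157.06395  32.68985  18.30557]
w 0.1
[ 0.18  -0.514  0.229] [166.4   4.  -63.7]
[ 0.184 -0.512  0.229] [159.   10.3 -59.4]
[ 0.19  -0.507  0.229] [149.2  26.  -53.9]
[ 0.194 -0.504  0.228] [142.5  45.1 -50.2]
[ 0.194 -0.498  0.222] [132.7  52.8 -45.6]
[ 0.236 -0.675  0.219] [115.7  44.8 -49.7]
[ -51.    65.3   70.8  130.5  -75.3 -180. ]
w 0.3
[ 0.23  -0.489  0.229] [168.8   3.2 -58.9]
[ 0.261 -0.467  0.229] [162.6   8.4 -51.7]
[ 0.303 -0.425  0.229] [154.7  21.3 -41. ]
[ 0.334 -0.382  0.229] [149.8  37.8 -32.4]
[ 0.342 -0.34   0.209] [145.7  51.4 -25.3]
[ 0.395 -0.482  0.159] [132.8  49.6 -31.1]
[ -34.4   60.5   57.5  130.5  -53.9 -180. ]
w 1.0
[ 0.371 -0.378  0.229] [176.5   0.9 -43.7]
[ 0.449 -0.255  0.229] [174.6   2.4 -26.6]
[ 0.488 -0.02   0.229] [172.8   6.3   1.8]
[0.411 0.203 0.229] [173.1  10.5  30.6]
[0.235 0.361 0.229] [175.4  14.   59.9]
[0.225 0.469 0.216] [173.9  14.9  67.7]
[  65.2   25.3   30.6  110.3   -7.8 -180. ]
```

```bash
python3 - <<'E'
from kin import *
p=np.load('p.npy')
for w in(.5,.57,.64):
    q=D[6,:6].copy(); q[5]=-179.98
    print('w',w)
    seq=[[0,0,0,-.125]]*5+[[0,0,0,.125]]+[[0,0,0,-.125]]*19+[[.02,.032,0,-.125]]*2+[[.02,.032,0,0]]*6
    for i,s in enumerate(seq):
        q=row(q,s,p,w)
        if i%5==4: a,b=fk(q,p);print(a.round(3),b.as_euler('xyz',True).round(1))
    print(q.round(1))
E
```

```text
w 0.5
[ 0.289 -0.451  0.229] [171.8   2.3 -53. ]
[ 0.346 -0.395  0.229] [167.3   6.  -41.9]
[ 0.414 -0.283  0.229] [161.9  15.3 -24.2]
[ 0.445 -0.159  0.229] [159.6  26.8  -7.5]
[ 0.441 -0.034  0.229] [160.   38.8   8.2]
[ 0.552 -0.088  0.192] [152.1  42.2   4.8]
[   0.3   52.3   53.3  130.5  -32.9 -180. ]
w 0.57
[ 0.306 -0.438  0.229] [172.7   2.  -51.2]
[ 0.37  -0.37   0.229] [168.7   5.3 -38.9]
[ 0.439 -0.233  0.229] [164.2  13.5 -19. ]
[ 0.458 -0.082  0.229] [162.6  23.4   0.4]
[0.427 0.067 0.229] [164.   33.3  19.4]
[0.545 0.064 0.21 ] [157.8  37.4  18. ]
[  13.5   49.6   54.4  130.5  -26.5 -180. ]
w 0.64
[ 0.321 -0.425  0.229] [173.5   1.7 -49.5]
[ 0.39  -0.346  0.229] [170.1   4.6 -36.2]
[ 0.457 -0.186  0.229] [166.2  11.8 -14.3]
[ 0.461 -0.013  0.229] [165.2  20.4   7.4]
[0.4   0.151 0.229] [167.2  28.6  29.1]
[0.5   0.188 0.211] [162.3  31.8  29.9]
[  25.6   47.7   56.1  130.3  -21.1 -180. ]
```

The model fits with w≈0.6. At the opposite limit (q6 = +180, the same orientation) the coupling should reverse, so I'll plan that move.

```bash
cat > plan.py <<'E'
from kin import *
import sys
from scipy.optimize import minimize
p=np.load('p.npy'); w=.6
def sim(q,x,n,log=False):
    out=[]
    for k,m in enumerate(n):
        for i in range(m):
            q=row(q,np.r_[x[3*k:3*k+3],.125],p,w)
            a,b=fk(q,p); out.append(np.r_[a,b.as_euler('xyz',True)])
    return q,np.array(out)
def cost(x,q0,n):
    q,o=sim(q0,x,n)
    P=q[1]+q[3]-q[2]-90
    pen=sum(np.maximum(0,.19-o[:,2])**2)*1e5+sum(np.maximum(0,o[:,2]-.40)**2)*1e4+sum(np.maximum(0,.3-np.hypot(o[:,0],o[:,1]))**2)*1e4
    return P**2+q[4]**2+pen+np.sum(x**2)*200
E
cat > run1.py <<'E'
from plan import *
q0=np.array([18.3056,48.1736,55.9698,130.486,-22.936,179.99])
for n in((10,10),(8,12)):
    r=minimize(cost,np.zeros(6),args=(q0,n),method='Powell',bounds=[(-.023,.023)]*6,options=dict(maxfev=150))
    q,o=sim(q0,r.x,n);print(n,r.fun,r.x.round(4),q.round(1));print(o[4::5].round(3))
q,o=sim(q0,np.zeros(3),(25,));print('turn only');print(o[4::5].round(3),q.round(1))
E
timeout 500 python3 run1.py
```

```text
(10, 10) 5.9481825818610075 [ 0.0042 -0.0113 -0.0137 -0.0009 -0.014  -0.0115] [-30.1  38.5  70.6 120.3   1.6 180. ]
[[ 6.62000e-01 -9.00000e-03  2.32000e-01  1.59647e+02  1.90560e+01
   7.84700e+00]
 [ 6.92000e-01 -1.20000e-01  2.72000e-01  1.64743e+02  7.71900e+00
  -3.70600e+00]
 [ 6.65000e-01 -2.33000e-01  3.13000e-01  1.72437e+02  3.11000e-01
  -1.62220e+01]
 [ 6.06000e-01 -3.42000e-01  3.66000e-01 -1.78381e+02 -1.78700e+00
  -3.01020e+01]]
(8, 12) 2.369843607541239 [-0.0039 -0.0087 -0.0202 -0.0229 -0.0215  0.0071] [-36.8 -16.   -8.7  96.    0.3 180. ]
[[ 6.42000e-01 -1.40000e-02  2.81000e-01  1.59610e+02  1.90450e+01
   7.62200e+00]
 [ 6.21000e-01 -1.06000e-01  3.25000e-01  1.63585e+02  9.58600e+00
  -2.34500e+00]
 [ 4.88000e-01 -1.93000e-01  2.83000e-01  1.70586e+02  1.84800e+00
  -1.65120e+01]
 [ 3.25000e-01 -2.41000e-01  2.37000e-01 -1.79684e+02 -1.40100e+00
  -3.67530e+01]]
turn only
[[ 6.33000e-01 -6.90000e-02  2.04000e-01  1.56889e+02  1.81800e+01
   3.85700e+00]
 [ 6.18000e-01 -2.28000e-01  2.04000e-01  1.60188e+02  4.62300e+00
  -1.18090e+01]
 [ 5.57000e-01 -3.79000e-01  2.04000e-01  1.67328e+02 -5.77500e+00
  -2.89320e+01]
 [ 4.49000e-01 -5.07000e-01  2.04000e-01  1.77579e+02 -1.07430e+01
  -4.74520e+01]
 [ 3.05000e-01 -5.94000e-01  2.04000e-01 -1.71295e+02 -8.90000e+00
  -6.65000e+01]] [-66.5  11.5  13.3  83.    8.7 180. ]
```

Request:
{"op": "play_rows", "data": {
  "steps": [
    [[0,0,0,0.125],[0,0,0,0.125],[0,0,0,0.125],[0,0,0,0.125],[0,0,0,0.125]]
  ]
}}

```text
time: 11.45
ee_pos: [0.6063, 0.0846, 0.2058]
tcp_rot: [143.1, 13.9, -15.7]
wrist_force: [-0.8, 0.2, -0.2]
opening: 0.0497
grasp_force: 0.0
```

Request:
{"op": "play_rows", "data": {
  "steps": [
    [[0,0,0,0.125],[0,0,0,0.125],[0,0,0,0.125],[0,0,0,0.125],[0,0,0,0.125]]
  ]
}}

```text
time: 11.87
ee_pos: [0.6062, 0.0846, 0.2058]
tcp_rot: [141.7, -8.4, -43.9]
wrist_force: [-0.4, 0.1, -0.6]
opening: 0.0498
grasp_force: 0.0
```

Request:
{"op": "play_rows", "data": {
  "steps": [
    [[0,0,0,0.125],[0,0,0,0.125],[0,0,0,0.125],[0,0,0,0.125],[0,0,0,0.125]]
  ]
}}

```text
time: 12.28
ee_pos: [0.6062, 0.0846, 0.2058]
tcp_rot: [152.1, -28.5, -75.4]
wrist_force: [0.4, -0.1, 0.2]
opening: 0.05
grasp_force: 0.0
```

Request:
{"op": "play_rows", "data": {
  "steps": [
    [[0,0,0,0.125],[0,0,0,0.125],[0,0,0,0.125],[0,0,0,0.125],[0,0,0,0.125]]
  ]
}}

```text
time: 12.7
ee_pos: [0.6062, 0.0846, 0.2058]
tcp_rot: [176.0, -38.9, -117.0]
wrist_force: [0.0, -0.2, -0.4]
opening: 0.05
grasp_force: 0.0
```

Request:
{"op": "play_rows", "data": {
  "steps": [
    [[0,0,0,0.125],[0,0,0,0.125],[0,0,0,0.125],[0,0,0,0.125],[0,0,0,0.125]]
  ]
}}

```text
time: 13.12
ee_pos: [0.6062, 0.0846, 0.2058]
tcp_rot: [-157.4, -32.8, -161.0]
wrist_force: [0.3, -0.0, 0.3]
opening: 0.0499
grasp_force: 0.0
```

Request:
{"op": "play_rows", "data": {
  "steps": [
    [[0,0,0,0.125],[0,0,0,0.125],[0,0,0,0.125],[0,0,0,0.125],[0,0,0,0.125]]
  ]
}}

```text
time: 13.53
ee_pos: [0.6062, 0.0846, 0.2058]
tcp_rot: [-143.3, -14.5, 165.1]
wrist_force: [0.2, 0.1, -0.3]
opening: 0.0498
grasp_force: 0.0
```

Request:
{"op": "play_rows", "data": {
  "steps": [
    [[0,0,0,0.125],[0,0,0,0.125],[0,0,0,0.125],[0,0,0,0.125],[0,0,0,0.125]]
  ]
}}

```text
time: 13.95
ee_pos: [0.6062, 0.0846, 0.2058]
tcp_rot: [-141.6, 7.8, 136.9]
wrist_force: [-0.1, 0.3, 0.4]
opening: 0.05
grasp_force: 0.0
```

Request:
{"op": "play_rows", "data": {
  "steps": [
    [[0,0,0,0.125],[0,0,0,0.125],[0,0,0,0.125],[0,0,0,0.125],[0,0,0,0.125]]
  ]
}}

```text
time: 14.37
ee_pos: [0.6062, 0.0846, 0.2058]
tcp_rot: [-151.6, 28.1, 105.5]
wrist_force: [0.2, 0.1, 0.5]
opening: 0.0497
grasp_force: 0.0
```

Request:
{"op": "play_rows", "data": {
  "steps": [
    [[0,0,0,0.125],[0,0,0,0.125],[0,0,0,0.125],[0,0,0,0.125],[0,0,0,0.125]]
  ]
}}

```text
time: 14.78
ee_pos: [0.6062, 0.0846, 0.2058]
tcp_rot: [-175.2, 38.8, 64.2]
wrist_force: [-0.2, -0.2, -0.1]
opening: 0.0497
grasp_force: 0.0
```

Request:
{"op": "play_rows", "data": {
  "steps": [
    [[0,0,0,0.125],[0,0,0,0.125],[0,0,0,0.125],[0,0,0,0.12],[0,0,0,0.02]]
  ]
}}

```text
time: 15.2
ee_pos: [0.6063, 0.0845, 0.2057]
tcp_rot: [162.0, 35.3, 27.2]
wrist_force: [0.3, -0.5, 0.2]
opening: 0.0499
grasp_force: 0.0
```

```bash
python3 - <<'E'
from h import *
o=bot.get_obs();print(o['time'],o['ee_pos'],o['tcp_rot'],o['q'])
E
```

```text
15.2 [0.6063488  0.08454361 0.20567018] [162.0045029   35.30934126  27.24644981] [ 18.39404582  47.97910319  55.90202625 130.48482448 -22.94564588
 172.16209745]
```

Request:
{"op": "play_rows", "data": {
  "steps": [
    [[0,0,0,0.125],[-0.004,-0.009,-0.02,0.125],[-0.004,-0.009,-0.02,0.125],[-0.004,-0.009,-0.02,0.125],[-0.004,-0.009,-0.02,0.125]]
  ]
}}

```text
time: 15.62
ee_pos: [0.6411, 0.0137, 0.267]
tcp_rot: [158.8, 22.1, 10.8]
wrist_force: [0.5, -0.9, -0.4]
opening: 0.0501
grasp_force: 0.0
```

Request:
{"op": "play_rows", "data": {
  "steps": [
    [[-0.004,-0.009,-0.02,0.125],[-0.004,-0.009,-0.02,0.125],[-0.004,-0.009,-0.02,0.125],[-0.004,-0.009,-0.02,0.125],[-0.022,-0.0215,0.007,0.125]]
  ]
}}

```text
time: 16.03
ee_pos: [0.6302, -0.0868, 0.3365]
tcp_rot: [162.3, 11.4, 0.3]
wrist_force: [0.8, -0.3, 2.2]
opening: 0.05
grasp_force: 0.0
```

```bash
cat > run2.py <<'E'
from plan import *
from workcell import bot
o=bot.get_obs();print(o['time'],o['ee_pos'],o['tcp_rot'],o['q'])
q0=np.minimum(o['q'],179.99)
for n in((5,6),):
    r=minimize(cost,[-.02,-.02,.007]*2,args=(q0,n),method='Powell',bounds=[(-.023,.023)]*6,options=dict(maxfev=200))
    q,s=sim(q0,r.x,n);print(n,r.fun,r.x.round(4),q.round(1));print(s[1::3].round(3))
E
timeout 500 python3 run2.py
```

```text
16.0333 [ 0.63019734 -0.08683065  0.3365094 ] [162.28583789  11.43921224   0.27201107] [ 1.17776717e-02  3.77145799e+01  6.26866371e+01  1.26329661e+02
 -1.77655922e+01  1.79732164e+02]
(5, 6) 2.0566914116790573 [-0.0226 -0.023   0.0057  0.0118 -0.0229 -0.019 ] [-29.6  22.6  51.2 117.4   0.3 180. ]
[[ 5.96000e-01 -1.14000e-01  3.28000e-01  1.63946e+02  8.58900e+00
  -3.34300e+00]
 [ 5.15000e-01 -1.68000e-01  3.03000e-01  1.68333e+02  3.42400e+00
  -1.20030e+01]
 [ 5.29000e-01 -2.33000e-01  3.46000e-01  1.74097e+02 -4.00000e-02
  -2.08300e+01]
 [ 5.30000e-01 -3.00000e-01  3.99000e-01 -1.79748e+02 -1.25400e+00
  -2.96190e+01]]
```

Request:
{"op": "play_rows", "data": {
  "steps": [
    [[-0.022,-0.0215,0.007,0.125],[-0.022,-0.0215,0.007,0.125],[-0.022,-0.0215,0.007,0.125],[-0.022,-0.0215,0.007,0.125],[-0.022,-0.0215,0.007,0.125]]
  ]
}}

```text
time: 16.45
ee_pos: [0.5156, -0.1715, 0.2936]
tcp_rot: [167.7, 3.6, -11.7]
wrist_force: [0.3, -0.4, 0.5]
opening: 0.0503
grasp_force: 0.0
```

```bash
sed -i 's/\*200$/*10/' plan.py; sed -i 's/((5,6),)/((3,3),(4,4))/; s/maxfev=200/maxfev=300/' run2.py; timeout 560 python3 run2.py
```

```text
16.45 [ 0.51560648 -0.1714808   0.29356822] [167.73637328   3.63058901 -11.73024496] [-11.99112705   8.98998979  20.69339934 105.27736347 -12.280018
 179.7335449 ]
(3, 3) 2.3972265605293255 [-0.0025 -0.0229 -0.0229  0.0025 -0.0229 -0.0189] [-31.   10.5  36.  114.   -0.2 180. ]
[[  0.499  -0.205   0.33  171.476   0.92  -17.867]
 [  0.473  -0.26    0.382 177.638  -1.301 -27.606]]
(4, 4) 3.8405972521044793 [ 0.0218 -0.023  -0.002   0.0229  0.002  -0.0163] [-35.2  35.6  62.8 115.3   0.5 180. ]
[[   0.544   -0.22     0.286  171.276    0.902  -17.77 ]
 [   0.573   -0.311    0.3    176.749   -1.441  -27.088]
 [   0.576   -0.404    0.342 -179.538   -1.9    -35.245]]
```

Request:
{"op": "play_rows", "data": {
  "steps": [
    [[-0.002,-0.023,-0.023,0.125],[-0.002,-0.023,-0.023,0.125],[-0.002,-0.023,-0.023,0.125],[0,0,0,0],[0,0,0,0]]
  ]
}}

```text
time: 16.87
ee_pos: [0.4919, -0.2248, 0.3506]
tcp_rot: [173.1, -0.2, -20.7]
wrist_force: [-0.1, 0.2, -0.6]
opening: 0.0501
grasp_force: 0.0
```

```bash
cat > run3.py <<'E'
from plan import *
from workcell import bot
o=bot.get_obs();print(o['time'],o['ee_pos'],o['tcp_rot'],o['q'])
q0=np.minimum(o['q'],179.99)
def S(x,n):
    q=q0
    for i in range(n): q=row(q,x,p,w)
    return q
def C(x,n):
    q=S(x,n);P=q[1]+q[3]-q[2]-90;return P**2+q[4]**2
for n in(3,5,8):
  for x0 in([0,-.02,-.01,.1],[0,.02,0,.12],[-.02,-.02,.0,.05]):
    r=minimize(C,x0,args=(n,),method='Powell',bounds=[(-.03,.03)]*3+[(0,.125)],options=dict(maxfev=120))
    q=S(r.x,n);a,b=fk(q,p);print(n,round(r.fun,3),r.x.round(4),q.round(1),a.round(3),b.as_euler('xyz',True).round(2))
E
timeout 560 python3 run3.py
```

```text
16.8667 [ 0.49192525 -0.22481384  0.3506139 ] [173.1182465   -0.21313149 -20.72903099] [-20.94128155   8.03666237  26.8985523  108.62314363  -6.88091652
 179.78621105]
3 2.872 [-0.021 -0.03  -0.03   0.118] [-29.9   3.   31.8 117.1  -0.3 180. ] [ 0.408 -0.237  0.432] [179.68  -1.66 -29.92]
3 2.89 [-0.0036 -0.03   -0.03    0.1227] [-29.7  10.9  40.7 118.1  -0.2 180. ] [ 0.455 -0.26   0.433] [179.81  -1.69 -29.69]
3 2.873 [-0.0225 -0.03   -0.03    0.1179] [-30.    2.4  31.1 117.1  -0.3 180. ] [ 0.404 -0.235  0.432] [179.68  -1.66 -29.97]
5 2.472 [ 0.0261 -0.0261 -0.0107  0.0873] [-27.7  31.7  63.7 120.4   0.2 180. ] [ 0.579 -0.303  0.393] [-179.77   -1.56  -27.75]
5 5.212 [ 0.0265  0.0017 -0.0089  0.1203] [-3.76e+01  3.19e+01  6.41e+01  1.20e+02 -1.00e-01  1.80e+02] [ 0.521 -0.402  0.395] [179.88  -2.28 -37.62]
5 1.193 [-0.03   -0.03   -0.03    0.0454] [-23.4  -2.3  34.  125.3  -0.3 180. ] [ 0.355 -0.155  0.487] [179.75  -1.06 -23.39]
8 5.94 [0.0293 0.0022 0.0118 0.0801] [-39.7  43.8  66.4 110.3   0.7 180. ] [ 0.598 -0.491  0.267] [-179.27   -2.32  -39.66]
8 9.496 [-0.03    0.0137 -0.0224  0.1094] [-61.4 -10.   33.3 130.5   1.2 180. ] [ 0.149 -0.261  0.527] [-178.83   -2.85  -61.37]
8 1.138 [ 0.0139 -0.024  -0.0011  0.0315] [-20.5  25.5  48.7 112.2   0.  180. ] [ 0.61  -0.228  0.348] [-179.96   -1.07  -20.52]
```

Request:
{"op": "play_rows", "data": {
  "steps": [
    [[0.014,-0.024,-0.001,0.0315],[0.014,-0.024,-0.001,0.0315],[0.014,-0.024,-0.001,0.0315],[0.014,-0.024,-0.001,0.0315],[0.014,-0.024,-0.001,0.0315]]
  ]
}}

```text
time: 17.28
ee_pos: [0.5674, -0.2271, 0.3419]
tcp_rot: [177.3, -0.7, -20.4]
wrist_force: [0.6, -0.4, -0.1]
opening: 0.0503
grasp_force: 0.0
```

Request:
{"op": "play_rows", "data": {
  "steps": [
    [[0.014,-0.024,-0.001,0.0315],[0.014,-0.024,-0.001,0.0315],[0,0,0,0],[0,0,0,0],[0,0,0,0]]
  ]
}}

```text
time: 17.7
ee_pos: [0.5962, -0.228, 0.3429]
tcp_rot: [178.9, -0.8, -20.3]
wrist_force: [-0.3, 0.4, -0.3]
opening: 0.0501
grasp_force: 0.0
```

```bash
python3 - <<'E'
from h import *
o=bot.get_obs();print(o['time'],o['ee_pos'],o['tcp_rot'],o['q'],R.from_euler('xyz',o['tcp_rot'],degrees=True).as_matrix()[:,2])
E
```

```text
17.7 [ 0.59624349 -0.22801203  0.34286713] [178.86725776  -0.82836723 -20.31537551] [-20.422562    22.8649672   44.51733929 110.82188716  -1.13119064
 179.89280382] [ 0.00669181 -0.02355748 -0.99970009]
```

Request:
{"op": "play_rows", "data": {
  "steps": [
    [[0.014,-0.024,-0.001,0.0315],[0,0,0,0],[0,0,0,-0.124],[0,0,0,-0.124],[0,0,0,-0.124]]
  ]
}}

```text
time: 18.12
ee_pos: [0.6108, -0.2286, 0.3444]
tcp_rot: [179.3, -0.7, 1.4]
wrist_force: [0.6, -0.6, -0.3]
opening: 0.0501
grasp_force: 0.0
```

Request:
{"op": "play_rows", "data": {
  "steps": [
    [[0,0,0,-0.124],[0,0,0,-0.124],[0,0,0,-0.124],[0,0,0,-0.124],[0,0,0,-0.124]]
  ]
}}

```text
time: 18.53
ee_pos: [0.6106, -0.2286, 0.3446]
tcp_rot: [179.0, -0.2, 36.9]
wrist_force: [-0.5, -0.2, 0.7]
opening: 0.05
grasp_force: 0.0
```

```bash
python3 - <<'E'
from h import *
o=bot.get_obs();print(o['time'],o['ee_pos'],o['tcp_rot'],o['q'],R.from_euler('xyz',o['tcp_rot'],degrees=True).as_matrix()[:,2])
E
```

```text
18.5333 [ 0.61064033 -0.22858647  0.34455551] [179.02227378  -0.21325502  36.90070696] [-20.37018485  25.50231087  48.33953556 111.89942356  -0.34923025
 122.72806966] [ 0.01322153 -0.01141099 -0.99984748]
```

Request:
{"op": "play_rows", "data": {
  "steps": [
    [[0,0,0,-0.123],[0,0,0,-0.123],[0,0,0,-0.123],[0,0,0,-0.123],[0,0,0,-0.123]]
  ]
}}

```text
time: 18.95
ee_pos: [0.6107, -0.2286, 0.3445]
tcp_rot: [179.1, 0.4, 72.1]
wrist_force: [0.2, 1.0, 0.3]
opening: 0.05
grasp_force: 0.0
```

Request:
{"op": "play_rows", "data": {
  "steps": [
    [[0,0,0,-0.123],[0,0,0,-0.123],[0,0,0,-0.123],[0,0,0,-0.123],[0,0,0,-0.123]]
  ]
}}

```text
time: 19.37
ee_pos: [0.6106, -0.2286, 0.3446]
tcp_rot: [179.5, 0.9, 107.4]
wrist_force: [0.0, -0.5, 0.0]
opening: 0.0498
grasp_force: 0.0
```

```bash
cat >> h.py <<'E'
def go(x,y,z,pr=True):
    "total tool-axis shift to reach world x,y,z"
    o=bot.get_obs(); M=R.from_euler('xyz',o['tcp_rot'],degrees=True)
    d=M.inv().apply(np.array([x,y,z])-o['ee_pos'])
    print('t',round(o['time'],2),'pos',o['ee_pos'].round(4),'rot',o['tcp_rot'].round(2),'q',o['q'].round(1),'F',o['wrist_force'].round(1),'open',round(o['opening'],4),'grip',o['grasp_force'])
    print('tool shift',d.round(4))
E
python3 -c "
from h import *
go(.444,-.201,.18)"
```

```text
t 19.37 pos [ 0.6106 -0.2286  0.3446] rot [179.47   0.85 107.36] q [-20.4  25.5  48.3 111.9  -0.3  52.3] F [ 0.  -0.5  0. ] open 0.0498 grip 0.0
tool shift [ 0.0785 -0.1523  0.162 ]
```

Request:
{"op": "play_rows", "data": {
  "steps": [
    [[0.0078,-0.0152,0.0162,0],[0.0078,-0.0152,0.0162,0],[0.0078,-0.0152,0.0162,0],[0.0078,-0.0152,0.0162,0],[0.0078,-0.0152,0.0162,0]]
  ]
}}

```text
time: 19.78
ee_pos: [0.5266, -0.2141, 0.2611]
tcp_rot: [179.5, 0.9, 107.0]
wrist_force: [0.1, 0.1, -0.4]
opening: 0.0497
grasp_force: 0.0
```

Request:
{"op": "play_rows", "data": {
  "steps": [
    [[0.0078,-0.0152,0.0162,0],[0.0078,-0.0152,0.0162,0],[0.0078,-0.0152,0.0162,0],[0.0078,-0.0152,0.0162,0],[0.0078,-0.0152,0.0162,0]]
  ]
}}

```text
time: 20.2
ee_pos: [0.4436, -0.1998, 0.1787]
tcp_rot: [179.5, 0.9, 107.0]
wrist_force: [-0.4, -0.4, 0.1]
opening: 0.0502
grasp_force: 0.0
```

```bash
python3 - <<'E'
from h import *
import pickle
c=cam('wrist','w3.png');pickle.dump(c,open('w3.pkl','wb'));print(c['xyz'],c['attitude'])
print(w2px(c,[[.444,-.201,.072],[.444,-.201,.036],[.458,-.243,.076],[.523,.051,.057]]))
go(.444,-.201,.041)
E
```

```text
[ 0.4208112  -0.12755889  0.32034141] [162.26585348  -0.52425852  16.98791026]
[[ 314.65237353  194.99887279]
 [ 314.52066087  183.72614966]
 [ 316.05122236  245.1165672 ]
 [ 530.77210075 -114.3798673 ]]
t 20.25 pos [ 0.4401 -0.1988  0.1753] rot [179.74   0.63 107.01] q [-24.1  -5.6  -6.7  88.3  -0.3  48.9] F [ 1.3 -1.  -1.3] open 0.0502 grip 0.0
tool shift [-0.0018  0.0024  0.1343]
```

View pics/w3.png

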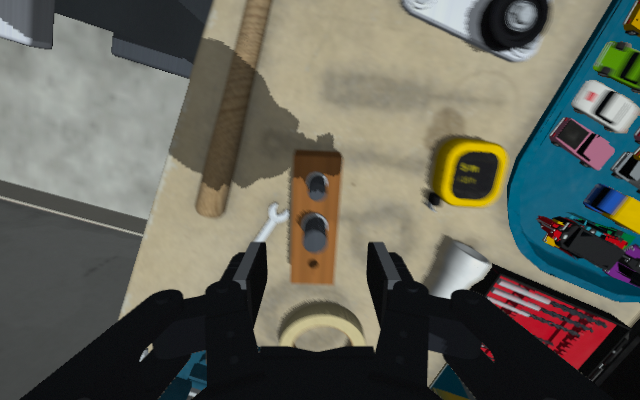

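The slim pin's head is at about (317,190) and its collar at about (317,181). The thick pin is at (314,235). Both are close to the prediction.

```bash
python3 - <<'E'
from h import *
import pickle,cv2
c=pickle.load(open('w3.pkl','rb'))
cv2.imwrite('pics/w3c.png',cv2.resize(c['img'][140:290,270:370],None,fx=4,fy=4,interpolation=cv2.INTER_CUBIC))
for u,v,z in((317,189,.072),(317,181,.038),(314,235,.076),(313,264,.036)):print(px2w(c,u,v,z).round(4))
go(.444,-.2,.041)
E
```

```text
[ 0.4444 -0.1954  0.072 ]
[ 0.4453 -0.1973  0.038 ]
[ 0.4535 -0.2343  0.076 ]
[ 0.4673 -0.2834  0.036 ]
t 20.25 pos [ 0.4401 -0.1988  0.1753] rot [179.74   0.63 107.01] q [-24.1  -5.6  -6.7  88.3  -0.3  48.9] F [ 1.3 -1.  -1.3] open 0.0502 grip 0.0
tool shift [-0.0008  0.0027  0.1343]
```

View pics/w3c.png

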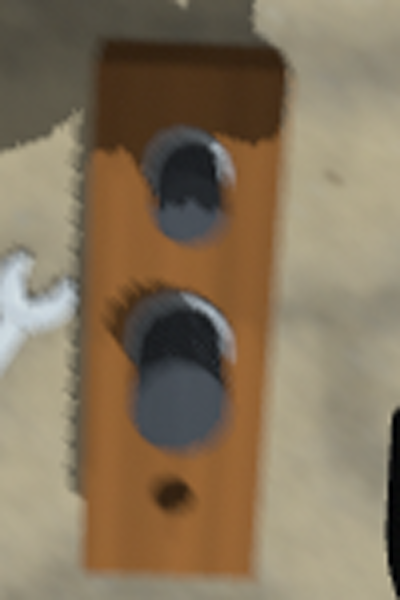

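The enlarged crop puts the slim head at (317.5,193.7) and the collar at (316.8,182), so the pin stands at about (0.445,-0.1995). Descending part way.

Request:
{"op": "play_rows", "data": {
  "steps": [
    [[0,0,0.02,0],[0,0,0.02,0],[0,0,0.02,0],[0,0,0,0],[0,0,0,0]]
  ]
}}

```text
time: 20.67
ee_pos: [0.4454, -0.2006, 0.1195]
tcp_rot: [179.5, 0.8, 107.0]
wrist_force: [-0.7, -0.2, 0.2]
opening: 0.0497
grasp_force: 0.0
```

```bash
python3 -c "
from h import *
go(.445,-.1995,.042)"
```

```text
t 20.67 pos [ 0.4454 -0.2006  0.1195] rot [179.52   0.78 107.  ] q [-24.1  -5.1 -12.4  81.9  -0.3  48.9] F [-0.7 -0.2  0.2] open 0.0497 grip 0.0
tool shift [ 0.0022 -0.0007  0.0774]
```

Request:
{"op": "play_rows", "data": {
  "steps": [
    [[0.001,0,0.02,0],[0.001,-0.0005,0.02,0],[0,0,0.02,0],[0,0,0.012,0],[0,0,0.005,0]]
  ]
}}

```text
time: 21.08
ee_pos: [0.446, -0.1999, 0.0421]
tcp_rot: [179.5, 0.8, 107.0]
wrist_force: [-0.2, 0.5, 0.2]
opening: 0.0502
grasp_force: 0.0
```

Request:
{"op": "play_rows", "data": {
  "steps": [
    [[0,0,0,0],[0,0,0,0],[0,0,0,0],[0,0,0,0],[0,0,0,0]]
  ],
  "gripper": 0.0,
  "squeeze": 40
}}

```text
time: 21.5
ee_pos: [0.447, -0.2004, 0.0441]
tcp_rot: [179.4, 0.9, 107.0]
wrist_force: [-1.6, 0.5, 6.6]
opening: 0.0146
grasp_force: 39.0
```

Request:
{"op": "play_rows", "data": {
  "steps": [
    [[0,0,0,0],[0,0,0,0],[0,0,0,0],[0,0,0,0],[0,0,0,0]]
  ]
}}

```text
time: 21.92
ee_pos: [0.447, -0.2004, 0.0441]
tcp_rot: [179.4, 0.9, 107.0]
wrist_force: [-2.2, 1.0, 7.1]
opening: 0.0145
grasp_force: 39.0
```

```bash
python3 -c "
from h import *
go(.445,-.1995,.12)"
```

```text
t 21.92 pos [ 0.447  -0.2004  0.0441] rot [179.36   0.89 106.98] q [-24.   -3.7 -19.5  73.2  -0.3  49. ] F [-2.2  1.   7.1] open 0.0145 grip 38.96670877933502
tool shift [ 0.0003 -0.0008 -0.076 ]
```

The pin is gripped: opening 14.5 mm at 39 N. Next I'll lift, turn and carry it toward the eye.

Request:
{"op": "play_rows", "data": {
  "steps": [
    [[0,0,-0.008,0],[0,0,-0.018,0],[0,0,-0.02,0],[0,0,-0.022,0],[0,0,-0.022,0]]
  ]
}}

```text
time: 22.33
ee_pos: [0.4449, -0.199, 0.1341]
tcp_rot: [179.5, 0.8, 107.0]
wrist_force: [-0.6, 0.6, 0.2]
opening: 0.0152
grasp_force: 39.5
```

Request:
{"op": "play_rows", "data": {
  "steps": [
    [[0,0,0,-0.12],[0,0,0,-0.12],[0,0,0,-0.12],[0,0,0,-0.12],[0,0,0,-0.12]]
  ]
}}

```text
time: 22.75
ee_pos: [0.4452, -0.1991, 0.1333]
tcp_rot: [-180.0, 1.0, 141.7]
wrist_force: [-0.1, -0.1, -0.5]
opening: 0.0144
grasp_force: 39.5
```

Request:
{"op": "play_rows", "data": {
  "steps": [
    [[0,0,0,-0.12],[0,0,0,-0.12],[0,0,0,-0.12],[0,0,0,-0.12],[0,0,0,-0.12]]
  ]
}}

```text
time: 23.17
ee_pos: [0.4451, -0.1991, 0.1333]
tcp_rot: [-179.4, 0.8, 176.1]
wrist_force: [0.2, 0.2, -0.4]
opening: 0.0146
grasp_force: 39.5
```

Request:
{"op": "play_rows", "data": {
  "steps": [
    [[0,0,0,-0.12],[0,0,0,-0.12],[0,0,0,0],[0,0,0,0],[0,0,0,0]]
  ]
}}

```text
time: 23.58
ee_pos: [0.4451, -0.1991, 0.1328]
tcp_rot: [-179.3, 0.7, -170.7]
wrist_force: [-0.1, -0.6, -0.4]
opening: 0.0147
grasp_force: 39.5
```

```bash
python3 -c "
from h import *
go(.470,.060,.125)"
```

```text
t 23.58 pos [ 0.4451 -0.1991  0.1328] rot [-179.27    0.66 -170.73] q [-24.   -5.4 -11.1  83.3  -0.3 -33.2] F [-0.1 -0.6 -0.4] open 0.0147 grip 39.54847455024719
tool shift [-0.0662  0.2518  0.0054]
```

Request:
{"op": "play_rows", "data": {
  "steps": [
    [[-0.0066,0.0252,0.0005,0],[-0.0066,0.0252,0.0005,0],[-0.0066,0.0252,0.0005,0],[-0.0066,0.0252,0.0005,0],[-0.0066,0.0252,0.0005,0]]
  ]
}}

```text
time: 24.0
ee_pos: [0.4568, -0.0683, 0.129]
tcp_rot: [-179.3, 0.7, -170.7]
wrist_force: [0.3, 0.1, -1.1]
opening: 0.015
grasp_force: 39.6
```

Request:
{"op": "play_rows", "data": {
  "steps": [
    [[-0.0066,0.0252,0.0005,0],[-0.0066,0.0252,0.0005,0],[-0.0066,0.0252,0.0005,0],[-0.0066,0.0252,0.0005,0],[-0.0066,0.0252,0.0005,0]]
  ]
}}

```text
time: 24.42
ee_pos: [0.4686, 0.0616, 0.1253]
tcp_rot: [-179.3, 0.7, -170.7]
wrist_force: [0.8, -0.6, -0.6]
opening: 0.0144
grasp_force: 39.6
```

Request:
{"op": "play_rows", "data": {
  "steps": [
    [[0,0,0,0],[0,0,0,0],[0,0,0,0],[0,0,0,0],[0,0,0,0]]
  ]
}}

```text
time: 24.83
ee_pos: [0.4687, 0.0595, 0.1251]
tcp_rot: [-179.3, 0.6, -170.6]
wrist_force: [0.6, 1.7, -0.6]
opening: 0.0147
grasp_force: 39.6
```

```bash
python3 - <<'E'
from h import *
import pickle,cv2
c=cam('wrist','w4.png');pickle.dump(c,open('w4.pkl','wb'));print(c['xyz'],c['attitude'])
o=bot.get_obs();M=R.from_euler('xyz',o['tcp_rot'],degrees=True).as_matrix()
tip=o['ee_pos']+M[:,2]*.0361
print(w2px(c,[tip,o['ee_pos'],[.470,.060,.042],[.5227,.0512,.057]]))
go(.470,.060,.125)
E
```

```text
[0.39469791 0.04897366 0.26709898] [162.5260157    0.76383549  99.33721381]
[[316.95412924 227.17740179]
 [317.00812093 254.19687311]
 [318.68933906 204.27840701]
 [295.97325972 272.84731173]]
t 24.88 pos [0.4687 0.0595 0.1252] rot [-179.27    0.65 -170.61] q [  7.7  -7.1 -13.6  82.9  -0.7  -1.7] F [ 0.2 -0.3 -0.7] open 0.0148 grip 39.60818946361542
tool shift [-0.0014  0.0003  0.0002]
```

View pics/w4.png

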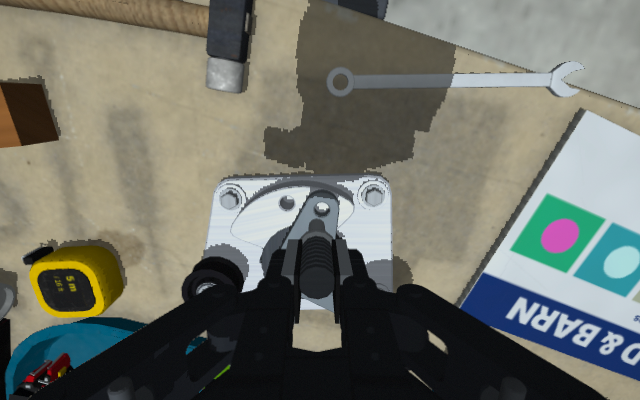

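The eye is at about (322,208) and the locking hole at about (288,202). The pin's tip is near (317,227), as predicted. I'll get subpixel centres from the raw values.

```bash
python3 - <<'E'
from h import *
import pickle
c=pickle.load(open('w4.pkl','rb'));g=cv2.cvtColor(c['img'],cv2.COLOR_BGR2GRAY)
print(g[198:222,308:338]);print(g[194:212,278:300])
f=K(c)[0,0];print('px/mm',f/1000/.225)
for n,u,v,z in(('eye',322.5,208,.042),('hole',288,202,.03)):print(n,px2w(c,u,v,z).round(4))
E
```

```text
[[ 72 102 114 128 128 141 141 141 142 141 140 140 140 139 139 127 126 125
  125 127 126 126  69  68  68  65  64  53  54 108]
 [102 120 138 141 141 141 141 141 141 141 141 139 140 139 140 140 138 138
  139 140 140 139 127 127 127 127 102  63  56  86]
 [115 136 142 141 141 140 141 142 141 139 139 139 139 139 140 140 140 138
  138 139 139 139 139 140 138 139 133  94  82  54]
 [135 141 140 141 141 140 141 140 139 139 140 134 127 128 127 133 134 139
  139 139 139 139 139 139 139 139 140 117  99  68]
 [139 140 141 141 140 139 140 139 140 126 115 156 157 180 181 159 136 123
  133 139 140 138 139 140 139 139 140 135 116  96]
 [139 140 140 141 140 139 140 140 126 134 202 211 211 216 216 211 207 180
  137 128 139 139 139 139 139 139 138 139 134 101]
 [140 140 140 140 139 138 139 119 111 206 221 221 221 221 221 221 221 216
  208 135 127 138 138 139 138 138 138 138 138 116]
 [140 139 139 140 138 138 126 107 109 220 220 221 221 221 221 222 223 223
  224 213 112 126 138 138 138 137 138 139 138 120]
 [139 139 139 138 137 132 107 107 110 147 148 222 223 224 224 224 224 225
  225 225 157 110 136 137 
[... 2954 characters left out ...]
 77  80  79  79  79  78  78  75  89 160 192
  219 218 217 217]
 [220 156 156 107  73  74  78  78  79  79  80  78  78  77  74 133 167 202
  218 218 219 219]
 [223 189 161 148  91  74  75  78  78  79  79  78  77  76 110 165 189 217
  220 220 221 220]
 [220 214 183 157 148 110  76  77  77  79  78  77  76 111 158 179 216 220
  220 220 221 148]
 [217 216 210 182 161 154 148 129 111 111 112 111 151 157 177 214 220 220
  220 220 220 111]
 [217 218 218 215 197 175 163 115 109 155 155 155 167 187 212 220 219 220
  219 220 221 111]
 [220 220 220 220 218 212 198 189 176 186 186 198 208 213 219 221 220 221
  222 223 224  80]]
px/mm 1.382770419676504
eye [0.4725 0.0634 0.042 ]
hole [0.4762 0.036  0.03  ]
```

```bash
python3 - <<'E'
from h import *
import pickle
c=pickle.load(open('w4.pkl','rb'))
o=bot.get_obs();M=R.from_euler('xyz',o['tcp_rot'],degrees=True).as_matrix()
tip=o['ee_pos']+M[:,2]*.0361
e=px2w(c,321.3,209,.042);h=px2w(c,287.3,202.5,.03);print('tip',tip.round(4),'eye',e.round(4),'hole',h.round(4))
hub=np.array([.5227,.0512])
# pivot: 55 from eye and hole
from scipy.optimize import fsolve
pv=fsolve(lambda x:[np.hypot(*(x-e[:2]))-.055,np.hypot(*(x-h[:2]))-.055],hub);print('pivot',pv)
a=lambda P:np.degrees(np.arctan2(*(P[:2]-pv)[::-1]))%360
print(a(e),a(h),np.radians(a(h)-a(e)))
d=np.r_[e[:2]-tip[:2],0]; print('shift tool',(M.T@d).round(4)); print('world-down unit in tool',(M.T@[0,0,-1]).round(4), 'tcp z touch flange-high eye top:', .042+.0361)
E
```

```text
tip [0.4692 0.0591 0.0891] eye [0.4734 0.0626 0.042 ] hole [0.4767 0.0355 0.03  ]
pivot [0.52796993 0.05545031]
172.52760410224744 201.3187583829131 0.5025004376472755
shift tool [-0.0048  0.0028  0.    ]
world-down unit in tool [0.0113 0.0127 0.9999] tcp z touch flange-high eye top: 0.0781
```

Request:
{"op": "play_rows", "data": {
  "steps": [
    [[-0.002,0.0015,0.01,0],[-0.0023,0.0019,0.01,0],[0,0,0.01,0],[0,0,0.01,0],[0,0,0,0]]
  ]
}}

```text
time: 25.3
ee_pos: [0.4715, 0.0637, 0.082]
tcp_rot: [-179.3, 0.4, -170.5]
wrist_force: [0.1, -0.2, -1.5]
opening: 0.0147
grasp_force: 39.6
```

Request:
{"op": "play_rows", "data": {
  "steps": [
    [[0,0,0,0],[0,0,0,0],[0,0,0.002,0],[0,0,0.002,0],[0,0,0.002,0]]
  ]
}}

```text
time: 25.72
ee_pos: [0.4732, 0.0639, 0.0792]
tcp_rot: [-179.3, 0.7, -170.5]
wrist_force: [-0.7, -0.8, 0.2]
opening: 0.0148
grasp_force: 39.6
```

```bash
python3 - <<'E'
from h import *
c=cam('wrist')
go(.470,.0625,.0691)
o=bot.get_obs();M=R.from_euler('xyz',o['tcp_rot'],degrees=True).as_matrix()
tip=o['ee_pos']+M[:,2]*.0361;print(tip)
print(w2px(c,[tip]))
g=cv2.cvtColor(c['img'],cv2.COLOR_BGR2GRAY);np.save('w5.npy',c['img']);cv2.imwrite('pics/w5.png',c['img'][170:270,270:370])
E
```

```text
t 25.77 pos [0.473  0.0638 0.0787] rot [-179.27    0.64 -170.51] q [  8.1  -5.9 -17.6  77.6  -0.7  -1.4] F [-0.6  0.4 -0.8] open 0.0149 grip 39.61303532123566
tool shift [ 0.0032 -0.0007  0.0096]
[0.4734268  0.0634307  0.04262649]
[[316.93431633 226.4484486 ]]
```

Request:
{"op": "play_rows", "data": {
  "steps": [
    [[0,-0.0007,0.001,0],[0,0,0.001,0],[0,0,0.001,0],[0,0,0,0],[0,0,0,0]]
  ]
}}

```text
time: 26.18
ee_pos: [0.4735, 0.0632, 0.0761]
tcp_rot: [-179.3, 0.7, -170.5]
wrist_force: [2.2, 1.0, -0.7]
opening: 0.0148
grasp_force: 39.7
```

Request:
{"op": "play_rows", "data": {
  "steps": [
    [[0,0,0.001,0],[0,0,0.001,0],[0,0,0.001,0],[0,0,0,0],[0,0,0,0]]
  ]
}}

```text
time: 26.6
ee_pos: [0.4734, 0.0632, 0.0731]
tcp_rot: [-179.3, 0.7, -170.5]
wrist_force: [4.1, 2.0, -1.2]
opening: 0.0143
grasp_force: 39.7
```

Request:
{"op": "play_rows", "data": {
  "steps": [
    [[0,0,0.001,0],[0,0,0.001,0],[0,0,0.001,0],[0,0,0,0],[0,0,0,0]]
  ]
}}

```text
time: 27.02
ee_pos: [0.4734, 0.0631, 0.0701]
tcp_rot: [-179.3, 0.7, -170.5]
wrist_force: [5.3, 2.2, 0.2]
opening: 0.0144
grasp_force: 39.7
```

```bash
python3 - <<'E'
from h import *
o=bot.get_obs()
go(*o['ee_pos']);print(o['torque'])
E
```

```text
t 27.02 pos [0.4734 0.0631 0.0701] rot [-179.28    0.67 -170.5 ] q [  8.   -5.7 -18.4  76.6  -0.7  -1.5] F [5.3 2.2 0.2] open 0.0144 grip 39.691084027290344
tool shift [0. 0. 0.]
[ 0.64315003 -1.1165018   0.07225676]
```

```bash
cat > arc.py <<'E'
from h import *
def arc(pv,a0,a1,n,dz=0):
    o=bot.get_obs();M=R.from_euler('xyz',o['tcp_rot'],degrees=True).as_matrix()
    a=np.radians(np.linspace(a0,a1,n+1));P=np.c_[pv[0]+.055*np.cos(a),pv[1]+.055*np.sin(a),np.zeros(n+1)+np.linspace(0,dz,n+1)]
    print([[round(float(v),4) for v in M.T@d]+[0] for d in np.diff(P,axis=0)])
if __name__=='__main__':
    arc((.5287,.0555),172.3,196.3,15)
E
python3 arc.py
```

```text
[[0.0004, -0.0015, 0.0, 0], [0.0004, -0.0015, 0.0, 0], [0.0004, -0.0015, 0.0, 0], [0.0003, -0.0015, 0.0, 0], [0.0003, -0.0015, 0.0, 0], [0.0002, -0.0015, 0.0, 0], [0.0002, -0.0015, 0.0, 0], [0.0001, -0.0015, 0.0, 0], [0.0001, -0.0015, 0.0, 0], [0.0001, -0.0015, 0.0, 0], [0.0, -0.0015, 0.0, 0], [-0.0, -0.0015, 0.0, 0], [-0.0001, -0.0015, 0.0, 0], [-0.0001, -0.0015, 0.0, 0], [-0.0002, -0.0015, 0.0, 0]]
```

Request:
{"op": "play_rows", "data": {
  "steps": [
    [[-0.0003,0,0,0],[-0.0003,0,0.0005,0],[0,0,0,0],[0,0,0,0],[0,0,0,0]]
  ]
}}

```text
time: 27.43
ee_pos: [0.4737, 0.0631, 0.0695]
tcp_rot: [-179.3, 0.6, -170.5]
wrist_force: [2.7, 2.4, 0.8]
opening: 0.0144
grasp_force: 39.7
```

Request:
{"op": "play_rows", "data": {
  "steps": [
    [[0.0003,-0.0015,0,0],[0.0004,-0.0015,0,0],[0.0004,-0.0015,0,0],[0.0003,-0.0015,0,0],[0.0003,-0.0015,0,0]]
  ],
  "squeeze": 60
}}

```text
time: 27.85
ee_pos: [0.4735, 0.0558, 0.0695]
tcp_rot: [-179.3, 0.7, -170.5]
wrist_force: [4.3, 4.4, -1.6]
opening: 0.0143
grasp_force: 58.4
```

Request:
{"op": "play_rows", "data": {
  "steps": [
    [[0.0002,-0.0015,0,0],[0.0002,-0.0015,0,0],[0.0001,-0.0015,0,0],[0.0001,-0.0015,0,0],[0.0001,-0.0015,0,0]]
  ]
}}

```text
time: 28.27
ee_pos: [0.474, 0.0485, 0.0696]
tcp_rot: [-179.4, 0.7, -170.5]
wrist_force: [3.9, 6.3, -1.7]
opening: 0.0139
grasp_force: 58.5
```

```bash
python3 - <<'E'
from h import *
o=bot.get_obs()
go(*o['ee_pos']);print(o['torque'])
E
```

```text
t 28.27 pos [0.474  0.0485 0.0696] rot [-179.37    0.66 -170.48] q [  6.2  -5.8 -18.6  76.6  -0.6  -3.3] F [ 3.9  6.3 -1.7] open 0.0139 grip 58.48357379436493
tool shift [0. 0. 0.]
[ 1.60643521 -1.07101084  0.08176815]
```

Request:
{"op": "play_rows", "data": {
  "steps": [
    [[-0.0003,-0.0015,0,0],[-0.0003,-0.0015,0,0],[-0.0001,-0.0015,0,0],[-0.0001,-0.0015,0,0],[-0.0002,-0.0015,0,0]]
  ]
}}

```text
time: 28.68
ee_pos: [0.4759, 0.0414, 0.0696]
tcp_rot: [-179.4, 0.6, -170.5]
wrist_force: [3.1, 6.8, -0.3]
opening: 0.0137
grasp_force: 58.6
```

Request:
{"op": "play_rows", "data": {
  "steps": [
    [[-0.0002,-0.001,0.001,0],[0,0,0.001,0],[0,0,0.001,0],[0,0,0.001,0],[0,0,0,0]]
  ]
}}

```text
time: 29.1
ee_pos: [0.4762, 0.0403, 0.066]
tcp_rot: [-179.4, 0.6, -170.5]
wrist_force: [0.7, 5.9, 2.6]
opening: 0.0138
grasp_force: 59.2
```

```bash
python3 - <<'E'
from h import *
o=bot.get_obs()
go(*o['ee_pos']);print(o['torque'])
E
```

```text
t 29.1 pos [0.4762 0.0403 0.066 ] rot [-179.36    0.62 -170.48] q [  5.2  -5.5 -18.7  76.2  -0.6  -4.3] F [0.7 5.9 2.6] open 0.0138 grip 59.23619985580444
tool shift [0. 0. 0.]
[ 1.38111323e+00 -1.04706443e-01  8.44929136e-04]
```

Light contact with the flange: z = 0.066 as expected, about 2.6 N. Now I'll sweep to feel for the hole.

Request:
{"op": "play_rows", "data": {
  "steps": [
    [[0,0,0.0006,0],[-0.0001,-0.0007,0,0],[-0.0001,-0.0007,0,0],[-0.0001,-0.0007,0,0],[0,0,0,0]]
  ]
}}

```text
time: 29.52
ee_pos: [0.4769, 0.0386, 0.0659]
tcp_rot: [-179.4, 0.7, -170.5]
wrist_force: [0.1, 8.9, 6.3]
opening: 0.014
grasp_force: 59.5
```

Request:
{"op": "play_rows", "data": {
  "steps": [
    [[-0.0002,-0.0007,0,0],[-0.0001,-0.0007,0,0],[-0.0001,-0.0007,0,0],[0,0,0,0],[0,0,0,0]]
  ]
}}

```text
time: 29.93
ee_pos: [0.4775, 0.0363, 0.0654]
tcp_rot: [-179.4, 0.6, -170.5]
wrist_force: [1.2, 6.3, 2.9]
opening: 0.0141
grasp_force: 59.1
```

Request:
{"op": "play_rows", "data": {
  "steps": [
    [[-0.0001,-0.0005,0.0005,0],[-0.0001,-0.0005,0.0005,0],[0,0,0.0005,0],[0,0,0,0],[0,0,0,0]]
  ]
}}

```text
time: 30.35
ee_pos: [0.4778, 0.0354, 0.0638]
tcp_rot: [-179.4, 0.6, -170.5]
wrist_force: [2.1, 6.3, 2.9]
opening: 0.014
grasp_force: 59.0
```

Request:
{"op": "play_rows", "data": {
  "steps": [
    [[0,-0.0003,0.001,0],[0,0,0.001,0],[0,0,0.001,0],[0,0,0,0],[0,0,0,0]]
  ]
}}

```text
time: 30.77
ee_pos: [0.4779, 0.0351, 0.0607]
tcp_rot: [-179.4, 0.6, -170.5]
wrist_force: [0.8, 7.1, 0.7]
opening: 0.014
grasp_force: 58.9
```

Request:
{"op": "play_rows", "data": {
  "steps": [
    [[0,0,0.001,0],[0,0,0.001,0],[0,0,0.001,0],[0,0,0.001,0],[0,0,0,0]]
  ]
}}

```text
time: 31.18
ee_pos: [0.4779, 0.0351, 0.0567]
tcp_rot: [-179.4, 0.6, -170.5]
wrist_force: [1.2, 6.4, 1.2]
opening: 0.0139
grasp_force: 58.9
```

Request:
{"op": "play_rows", "data": {
  "steps": [
    [[0,0,0.001,0],[0,0,0.001,0],[0,0,0.001,0],[0,0,0,0],[0,0,0,0]]
  ]
}}

```text
time: 31.6
ee_pos: [0.478, 0.035, 0.0537]
tcp_rot: [-179.4, 0.6, -170.5]
wrist_force: [0.2, 6.7, 1.0]
opening: 0.0142
grasp_force: 58.9
```

Request:
{"op": "play_rows", "data": {
  "steps": [
    [[0,0,0.001,0],[0,0,0.001,0],[0,0,0.001,0],[0,0,0,0],[0,0,0,0]]
  ]
}}

```text
time: 32.02
ee_pos: [0.478, 0.035, 0.0507]
tcp_rot: [-179.4, 0.6, -170.5]
wrist_force: [0.9, 7.2, 1.0]
opening: 0.014
grasp_force: 58.9
```

Request:
{"op": "play_rows", "data": {
  "steps": [
    [[0,0,0.0007,0],[0,0,0.0007,0],[0,0,0,0],[0,0,0,0],[0,0,0,0]]
  ]
}}

```text
time: 32.43
ee_pos: [0.4781, 0.0349, 0.0501]
tcp_rot: [-179.4, 0.6, -170.5]
wrist_force: [-1.6, 5.4, 8.2]
opening: 0.014
grasp_force: 59.8
```

The collar is seated at z = 0.0501, as predicted, with about 8 N vertical. Now easing the spring load onto the pin.

Request:
{"op": "play_rows", "data": {
  "steps": [
    [[0.0001,0.0003,0,0],[0.0001,0.0003,0,0],[0,0.0003,0,0],[0,0.0003,0,0],[0,0,0,0]]
  ]
}}

```text
time: 32.85
ee_pos: [0.4778, 0.0359, 0.0501]
tcp_rot: [-179.3, 0.6, -170.5]
wrist_force: [-1.7, 5.0, 8.1]
opening: 0.0143
grasp_force: 59.6
```

Request:
{"op": "play_rows", "data": {
  "steps": [
    [[0.0001,0.0003,0,0],[0,0.0003,0,0],[0,0.0002,0,0],[0,0,0,0],[0,0,0,0]]
  ]
}}

```text
time: 33.27
ee_pos: [0.4777, 0.0362, 0.0501]
tcp_rot: [-179.3, 0.6, -170.5]
wrist_force: [-1.6, 2.5, 7.6]
opening: 0.014
grasp_force: 59.6
```

Request:
{"op": "play_rows", "data": {
  "steps": [
    [[0,0.0003,0,0],[0,0.0003,0,0],[0,0,0,0],[0,0,0,0],[0,0,0,0]]
  ],
  "squeeze": 20
}}

```text
time: 33.68
ee_pos: [0.4776, 0.0364, 0.0501]
tcp_rot: [-179.2, 0.6, -170.5]
wrist_force: [0.2, 0.1, 7.7]
opening: 0.0144
grasp_force: 59.5
```

Request:
{"op": "play_rows", "data": {
  "steps": [
    [[0,0,0,0],[0,0,0,0],[0,0,0,0],[0,0,0,0],[0,0,0,0]]
  ],
  "gripper": 0.035
}}

```text
time: 34.1
ee_pos: [0.4775, 0.0367, 0.0491]
tcp_rot: [-179.3, 0.6, -170.5]
wrist_force: [-0.1, 0.4, 0.3]
opening: 0.0355
grasp_force: 0.0
```

```bash
python3 - <<'E'
from h import *
c=cam('wrist','w6.png')
o=bot.get_obs();go(*o['ee_pos'])
E
```

```text
t 34.15 pos [0.4776 0.0367 0.0492] rot [-179.27    0.61 -170.51] q [  4.8  -5.  -20.   74.3  -0.7  -4.7] F [ 0.  -0.1 -0.7] open 0.035 grip 0.0
tool shift [0. 0. 0.]
```

View pics/w6.png

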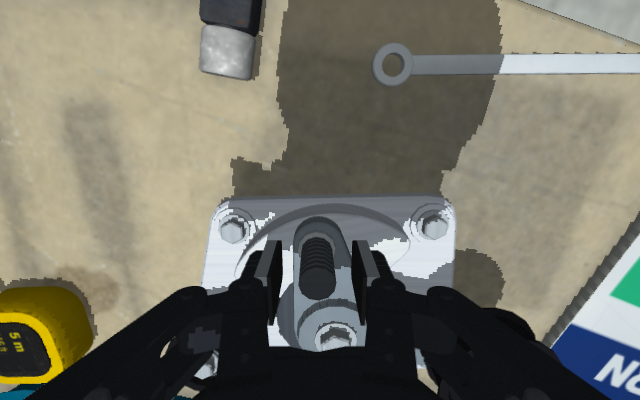

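The pin stands upright in the arm with its collar down (317,285), and the fingers are clear on both sides. I'll retreat upward and check.

Request:
{"op": "play_rows", "data": {
  "steps": [
    [[0,0,-0.006,0],[0,0,-0.015,0],[0,0,-0.02,0],[0,0,-0.02,0],[0,0,-0.02,0]]
  ]
}}

```text
time: 34.57
ee_pos: [0.4766, 0.0376, 0.1317]
tcp_rot: [-179.3, 0.6, -170.5]
wrist_force: [0.9, 0.0, 0.6]
opening: 0.0349
grasp_force: 0.0
```

Request:
{"op": "play_rows", "data": {
  "steps": [
    [[0,0,-0.015,0],[0,0,-0.01,0],[0,0,0,0],[0,0,0,0],[0,0,0,0]]
  ]
}}

```text
time: 34.98
ee_pos: [0.4761, 0.0379, 0.1544]
tcp_rot: [-179.3, 0.6, -170.5]
wrist_force: [-0.2, 0.1, -0.9]
opening: 0.0346
grasp_force: 0.0
```

```bash
python3 - <<'E'
from h import *
c=cam('wrist','w7.png')
top=[.478,.036,.078]
print(w2px(c,[top,[.478,.036,.046]]).round(1))
g=cv2.cvtColor(c['img'],cv2.COLOR_BGR2GRAY);u,v=w2px(c,[top])[0].round().astype(int)
print(g[v-26:v+14:2,u-24:u+26:3]); go(*bot.get_obs()['ee_pos'])
E
```

```text
[[315.3 207.6]
 [315.9 195.1]]
[[102 179 222 221 220 101 143  92  84  69  65  70  69  57 207 224 225]
 [200 220 219 221 130 142  86  95  92  94  90  65  69  98 153 227 227]
 [221 225 227 227 110 144 187  53  30  37  61  86  70  69 115 227 226]
 [226 226 226 225 121 126  71  33  32  29  28  79  61 142  66 222 221]
 [225 225 225 224 141 179  32  27  30  35  30  28  76 140  96 223 224]
 [224 224 226 228 143 186  31  33  32  32  31  31 166 140 117 223 224]
 [228 228 228 227 142 193  44  32  36  36  28  30 180 141 135 115 228]
 [226 224 222 220 141 190  31  35  39  38  34  30 164 139 140  64 155]
 [221 221 223 223 142 158  37  78  40  40  40  30 138 140 140  89 226]
 [223 223 222 221 142 121  72  82  82  81  73  67 118 140 140 123 154]
 [220 222 225 225 141 113  82  83  84  83  82  41 104 139 140 139  99]
 [224 223 225 225 140 100  83  82  82  81  81  81  83 140 139 137  69]
 [226 226 226 226 139 104  80  81  80  79  80  80  98 140 139 137 101]
 [226 225 225 226 140 132  81  82  82  81  81  81 137 140 139 139 132]
 [226 225 224 222 138 139  77  82  81  81  81  76 140 140 140 139 137]
 [222 221 222 222 138 139  99  80  81  81  81  98 140 140 139 139 139]
 [223 224 227 227 139 140 140  87  77  79  99 140 140 140 140 139 137]
 [226 225 225 226 140 140 139 137 134 132 140 140 137 138 139 140 136]
 [226 226 227 226 140 139 139 137 138 139 140 139 137 137 138 138 136]
 [227 227 225 106 141 139 139 138 135 137 137 138 136 136 138 138 136]]
t 35.03 pos [0.476  0.0379 0.1542] rot [-179.28    0.54 -170.51] q [ 4.9 -6.4 -9.7 86.1 -0.7 -4.5] F [-0.1  0.3 -0.2] open 0.0349 grip 0.0
tool shift [0. 0. 0.]
```

The head disc lies where a fully seated, upright pin should show. Handing in.

```bash
python3 -c "
from workcell import bot
print(bot.job_done())"
```

```text
the job is handed in; nothing more can be done
None
```

The job is handed in, but no verdict came back: the slim pin stands fully home with its collar on the arm, which is held at about 0.5 rad. The spring load was eased onto the pin and the gripper is clear; on the way, joint 6 was run onto its ±180° limit (read up to 180.003°) before I recovered.

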